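Close and clamp the loaded specimen carrier

ROBOT

A 7-joint arm with a two-finger parallel gripper is mounted at the origin on the work surface. World frame = base frame: x ahead of the robot, y to its left, z up, the work surface at z = 0. Lengths are in m, angles in rad, forces in N, time in s.
With the tool pointing down it reaches from about 0.4 to 0.85 m from the base axis. Payload 10.4 kg.
Tool frame: the origin (TCP) lies midway between the tips of the shut fingers; the grasp point (between the pads) lies 19 mm behind it; z points along the fingers, y is the line along which they close (so a half turn about z gives the same grasp; the last joint's range is limited). The gripper opens to 85 mm and grips with 20 to 120 N. Pads are 22 mm wide; open, the fingers measure 114 mm over their backs; the gripper's body (76 mm by 85 mm) begins 54 mm behind the grasp point. The pads swing forward as they close: fully open they stand 13 mm farther back than shut.
Start: joints at [1.171, 0.332, -0.065, 1.46, 0.022, 1.35, -0.088], TCP at [0.23, -0.581, 0.231] pointing down, gripper open.
Joint ranges: [-2.6, 2.6], [-0.5, 2.12], [-1.47, 1.34], [0.16, 2.42], [-1.27, 4.41], [0.06, 2.06], [-2.6, 2.6]. Speed limits (rad/s): [2.22, 2.22, 2.79, 2.79, 3.14, 3.14, 3.14].

INTERFACE

Orientations are given as a unit quaternion [x, y, z, w].
In Python, from workcell import get_obs, camera, camera_params, hand_in gives the robot as it stands.
- The arm moves only by the tool carry_out, never from a script. Its argument "commands" is a list that holds one entry, the list of rows, each a list of 6 numbers: the shift along the tool's x, y, z in units of 40 mm (1.0 is 40 mm), then the turn, a rotation vector about the tool's x, y, z in units of 6 degrees (1.0 is 6 degrees). In form: [[[x, y, z, ax, ay, az], ...]]. A call has 1 to 20 rows; each row shifts and turns the commanded pose from where the row before left it, along the tool's axes as they then stand; what a row does not reach is not made up. A row lasts 1/12 s, in which the tool goes at most 41.7 mm and 7.16 degrees, less where a joint would pass 70% of its speed; a pose out of reach is approached as far as the arm can. A call is refused whole if a number of a shift passes 1 or a number of a turn 1, either way. A call with a gripper value outside its range is refused whole. "hand" is the closure, from -1 (fully open) to 1 (shut), set as the call begins (left out, the last holds). The fingers move at their own pace and stop on an object; "force" is the grip in N (left out, the last holds). Time passes only in rows, so rows that do not move let the fingers close. It gives the time, the measured TCP pose, the force, the opening and the grip force at its end, in the units of the state.
- get_obs(): the state, without advancing time (a new reading comes with each control period).
- camera(name): name is "side" or "top" or "wrist"; returns the picture (384x512x3 uint8, red, green, blue); there is no depth.
- camera_params(name): a dict with "mtx" (3x3 intrinsics, pixels), "R" (3x3) and "t" (3): a world point X has camera coordinates R X + t. Camera axes: x right, y down, z forward; pixel columns grow to the right and rows downward; lengths in m; the calibration is good to about 2 mm. The wrist camera is an equidistant fisheye: a pixel r from the principal point sees the ray r / f radians off the axis. A picture is of the moment at which its call begins: read the wrist's pose just before it. camera_params takes no time and is no camera call; for the wrist camera it gives the pose at the moment of the call.
- hand_in(): hands the job in; it is judged then, once.
The state is a dict: "clock": time; "joint_pos": joint angles; "joint_velocities": joint speeds; "tau": joint torques, N m; "position": TCP position; "ee_rot": TCP orientation; "ft_force": force on the tool from outside, world axes, zero at the start; "torque": the same for the moment, N m; "grip_width": opening from 0.0 (shut) to 1.0 (fully open); "grasp_force": force on a finger pad.
Only numpy, scipy, OpenCV 4.12 (cv2) and the standard library are available. Lean on these libraries where they do the work, as an engineer would, in place of code of your own. Each camera call takes 0.05 s, during which the arm holds its last target. There are 200 camera calls.

TASK

The specimen carrier is loaded with its tubes: close it up for transport. Take the lid from its sloping rest, hook its tongue under the carrier's keeper bar until it is home, lay the lid down flat inside the raised lip, then swing the clamp over and press it fully down so that the lid is squeezed flush onto the rim. Leave the other things on the bench where they are.

Things in the scene. Friction and masses are not known exactly. Their poses are not given: they have to be found in the camera images.
- carrier: Grey open plastic box, immovable, 130 (its x) x 190 (its y) x 90 mm, holding a rack of capped tubes (tops 81 mm high). Origin: centre of its underside, z up. Its rim (top of the walls) is at z = 90. Keeper on its -y end, raised lip, seal and clamp on its +y end.
- keeper (a point): Middle of the underside of the round steel keeper bar (diameter 8, along x), at (0, -93, 101) in the carrier's frame: 11 mm above the rim; the end wall below spans y -95 to -89. Two posts carry the bar: they span |x| 34 to 44, y -97 to -89, and rise to z = 112. Nothing is below the bar outside the wall.
- lip (a point): Middle of the raised lip's upper inner edge, at (0, 86, 97) in the carrier's frame: the lip stands 7 mm above the rim and clears a lid that is home by 5 mm. So the lid cannot slide in flat: its tongue must go under the bar while the lid is tilted about 20 to 30 degrees, its +y end raised; then that end is lowered inside the lip.
- seal_top (a point): Middle of the top of the black sprung seal strip, at (0, 72, 94) in the carrier's frame when free (strip 100 x 12 mm). It stands 4 mm above the rim and carries that end of the unclamped lid; pressing the lid flush there takes about 8 N.
- lid: Loose grey lid, about 0.3 kg: plate 130 (its x) x 170 (its y) x 6 mm. Origin: centre of the plate's underside, z out of its top. At the start it lies on the rest, tilted 35 degrees about x, tongue (-y) end lowest, +y end raised. Home, its axes are parallel to the carrier's and its origin is about (0, -4 to +1, 90) in the carrier's frame.
- lid_handle (a point): Centre of the lid's black handle bar, at (0, 0, 30) in the lid's frame: 90 mm long (along x), 14 thick (along y), from z = 20 to 40, open below between its end legs (at |x| 33 to 45).
- lid_tongue (a point): Middle of the tongue's tip, at (0, -105, 2.5) in the lid's frame. The tongue juts 20 mm from the plate's -y edge (y = -85), is 60 wide in x and 5 thick (z 0 to 5). The plate's shoulders beside it butt against the keeper posts when the tongue is home.
- lid_front (a point): Middle of the plate's lower edge across from the tongue, at (0, 85, 0) in the lid's frame.
- lid_rest: Immovable aluminium lid rest on a grey foot 150 x 180 mm, about 135 mm high; its 140 x 200 mm plate slopes 35 degrees, low at its -y edge, where a lip catches the tongue's tip. Origin: centre of the foot's underside.
- clamp (a joint): Angle of the clamp (rad): 0 = down, lying over the lid towards the carrier's -y; 1.57 = upright; grows as it opens, leaning out beyond the +y end (starts at 2.1 to 2.5; stops at 2.6 and -0.03). Stiff hinge (0.35 N m, 5 N at the bar): it stays where it is left. Steel arm 24 mm wide, 8 thick; a rubber pad under it, 28 mm from the axis, presses the lid.
- clamp_hinge (a point): Middle of the clamp's hinge axis, which runs along the carrier's x, at (0, 100, 106) in the carrier's frame.
- clamp_bar (a point): Middle of the clamp's steel cross bar (diameter 16, 80 long, along the carrier's x), 78 mm along the arm from the hinge axis and 4 mm to the arm's upper side: at (0, 22, 110) in the carrier's frame when down, then 6 mm clear of the lid. Pressing it fully down takes about 8 N.
- tube_rack: Loose grey tube rack, 100 x 200 mm, 55 high (97 with tubes), a bystander. Origin: centre of its underside.
- culture_bottle: Loose glass bottle, diameter 44, 125 mm high, a bystander. Origin: centre of its underside.
- mouse: Loose black computer mouse, 100 x 58 x 34 mm, a bystander. Origin: centre of its underside.

How it is judged:
On the way, in this order (a step that is already met when the one before it is completed fails the run):
1. the lid lies on the carrier, tongue under the keeper bar and inside the lip, the clamp still open (y of lid_tongue in the frame of carrier below -0.1 m and z of lid_tongue in the frame of carrier below 0.099 m and angle between the z axis of lid and the z axis of carrier, either way round below 0.06 rad and z of lid_front in the frame of carrier below 0.098 m and value of joint clamp above 1 rad), for 0.2 s.
2. the clamp is down on the lid (value of joint clamp below 0.09 rad), for 0.2 s.
At the end, for the whole second after the job is handed in: The clamp is down (within 0.09 rad of level), the lid is at rest with its tongue at least 7 mm past the keeper bar's axis and below the bar, centred within 8 mm, flat within 0.03 rad, and its clamped edge within 2.5 mm of the rim (value of joint clamp below 0.09 rad and y of lid_tongue in the frame of carrier below -0.1 m and z of lid_tongue in the frame of carrier below 0.097 m and x of lid_tongue in the frame of carrier between -0.008 and 0.008 m and z of lid_front in the frame of carrier between 0.0875 and 0.0925 m and angle between the z axis of lid and the z axis of carrier, either way round below 0.03 rad and linear speed of lid below 0.01 m/s); the robot touches nothing.
It fails at once if a bystander (tube rack, bottle, mouse) is shifted by more than 30 mm or tipped (distance of any of tube_rack, culture_bottle, mouse from where it was at the start of the episode above 0.03 m or angle between culture_bottle's own z axis and vertical above 0.5 rad).
It also fails if it takes over 58 s, if anything falls off the work surface, if the arm or the gripper's body presses on something with over 40 N, if the wrist force passes 120 N, or if a joint passes its speed limit or range.

## Working session

There is one attempt and no reset: what is moved stays moved. The work goes in short steps, Python scripts to look and compute and a tool call to move; the robot and the scene stay as the last step left them, time stands still between calls to the robot, and variables do not carry over. Pictures are saved under pics/ and viewed, at most 10 in all, crops included, and the job is handed in when it is done.

Besides the shell and the picture viewer there is one more tool, called as name([rows], argument=value, ...), one row to a line, values as JSON. carry_out: Moves the arm, as the interface text tells. Its arguments: {"type":"object","properties":{"commands":{"type":"array"},"hand":{"type":"number"},"force":{"type":"number"}},"required":["commands"]}

```bash
mkdir -p pics; ls
python3 - <<'E'
from workcell import *
import cv2,numpy as np
o=get_obs();print({k:np.round(v,3) for k,v in o.items()})
ims=[]
for n in("side","top"):
    im=camera(n);cv2.imwrite(f"pics/{n}0.png",im[:,:,::-1])
    p=camera_params(n);print(n,np.round(p["mtx"],1).tolist(),np.round(p["R"],4).tolist(),np.round(p["t"],4).tolist())
    print("C",np.round(-p["R"].T@p["t"],3))
E
```

```text
pics
{'clock': np.float64(0.0), 'joint_pos': array([ 1.171,  0.333, -0.065,  1.461,  0.022,  1.35 , -0.088]), 'joint_velocities': array([-0.   , -0.001, -0.001, -0.002, -0.001,  0.   , -0.002]), 'tau': array([ 1.0000e-03, -6.2546e+01,  5.0000e-02, -3.9161e+01,  1.6000e-02,
        1.0000e-02,  0.0000e+00]), 'position': array([ 0.23 , -0.581,  0.23 ]), 'ee_rot': array([ 0.982,  0.187, -0.   , -0.001]), 'ft_force': array([ 0.337,  0.419, -0.669]), 'torque': array([ 0.013,  0.037, -0.014]), 'grasp_force': np.float64(0.0), 'grip_width': np.float64(1.002)}
side [[458.8, 0.0, 241.9], [0.0, 458.8, 200.3], [0.0, 0.0, 1.0]] [[-0.7334, -0.6798, -0.0026], [-0.5205, 0.5641, -0.641], [0.4372, -0.4688, -0.7675]] [0.4702, 0.3307, 0.8433]
C [0.148 0.528 0.86 ]
top [[359.5, 0.0, 257.4], [0.0, 359.5, 185.8], [0.0, 0.0, 1.0]] [[-0.0131, -0.9992, 0.0371], [-0.9967, 0.0101, -0.0807], [0.0802, -0.038, -0.9961]] [0.041, 0.5865, 0.9213]
C [0.511 0.07  0.963]
```

View pics/side0.png

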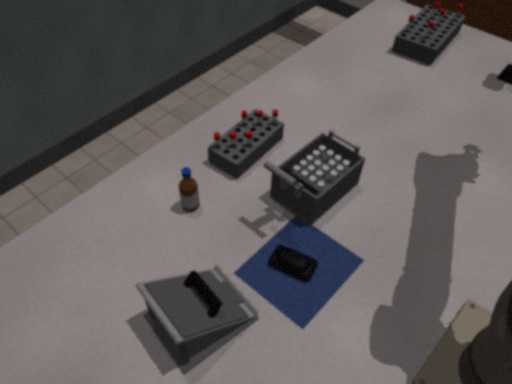

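View pics/top0.png

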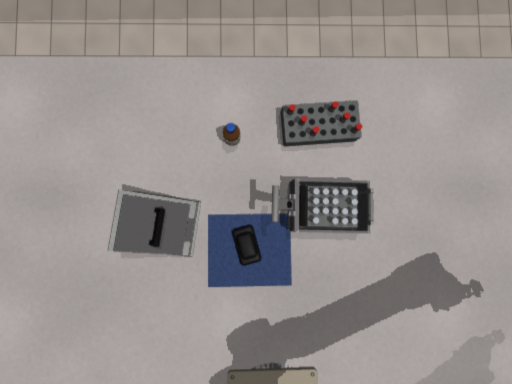

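The side view shows the carrier around (317,178) with its clamp leaning out, and the lid on its rest around (200,310). In the top view the carrier is around (333,205) with the keeper at (371,205) and the clamp bar at (276,203). The lid is around (155,226) with its handle at (157,227). I'll enlarge these areas to pick corners.

Run:
```python
import cv2,numpy as np
t=cv2.imread("pics/top0.png");s=cv2.imread("pics/side0.png")
def crop(im,x,y,w,h,k):
    c=cv2.resize(im[y:y+h,x:x+w],None,fx=k,fy=k,interpolation=cv2.INTER_CUBIC)
    c=np.clip(c.astype(float)*1.5,0,255).astype(np.uint8)
    for i in range(0,w,10):
        cv2.line(c,(i*k,0),(i*k,4 if i%50 else 12),(0,255,255),1)
        if i%20==0: cv2.putText(c,str(x+i),(i*k,20),0,.35,(0,255,255),1)
    for j in range(0,h,10):
        cv2.line(c,(0,j*k),(4,j*k),(0,255,255),1)
        if j%20==0: cv2.putText(c,str(y+j),(5,j*k+4),0,.35,(0,255,255),1)
    return c
a=crop(t,240,165,140,80,5);cv2.imwrite("pics/c1.png",a)
a=crop(t,100,180,110,85,7);cv2.imwrite("pics/c2.png",a)
a=np.vstack([crop(s,260,125,110,100,5)]);b=crop(s,130,260,130,100,5)
cv2.imwrite("pics/c3.png",np.hstack([a[:, :],]));cv2.imwrite("pics/c4.png",b)
```

```text
(no output)
```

View pics/c1.png

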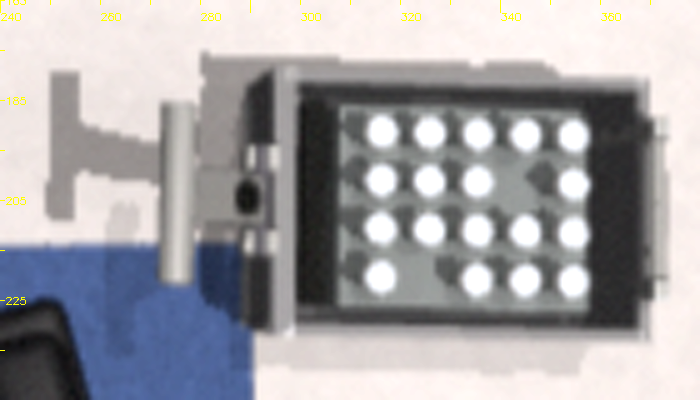

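View pics/c2.png

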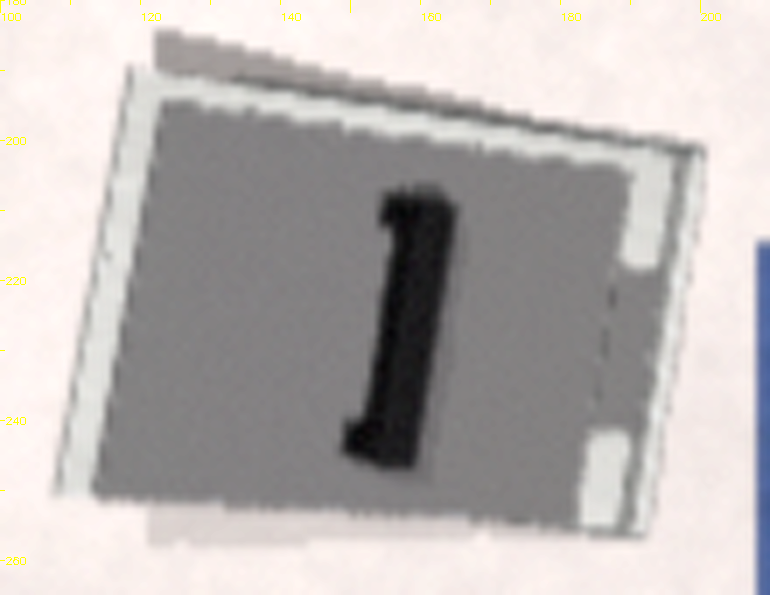

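View pics/c3.png

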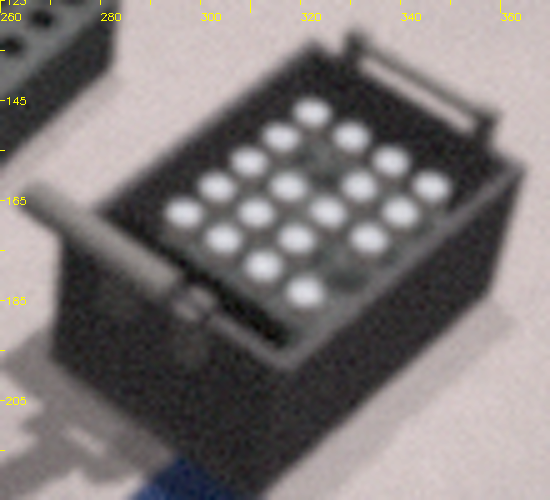

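View pics/c4.png

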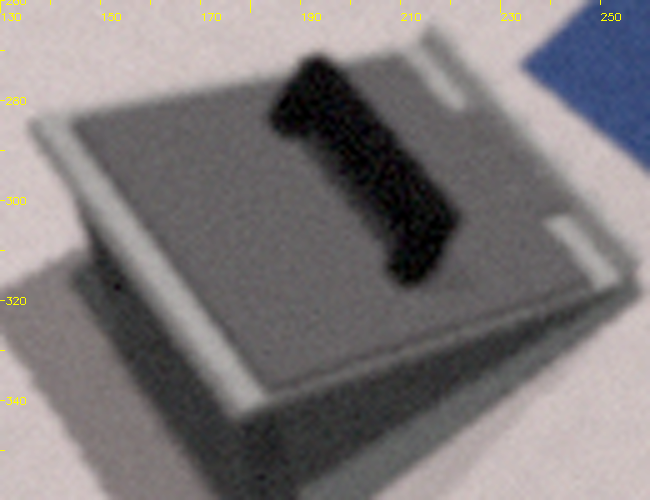

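The crops give usable points. In the top view the carrier's -y rim corners are at (369.5,181) and (369.5,232), the lip's inner edge is at x≈299, and the clamp bar is centred at (275,203). The lid's plate corners are at (122.6,194), (113,251), (190,203.6) and (183,255). In the side view the lid's corners are at (145,284), (182,339), (210,271) and (250,318). Next I cast rays and triangulate them.

```bash
cat > h.py <<'E'
import numpy as np,cv2
from scipy.spatial.transform import Rotation as R
from workcell import get_obs,camera,camera_params
def ray(n,uv,p=None):
    p=p or camera_params(n);K=p["mtx"]
    d=np.array([(uv[0]-K[0,2])/K[0,0],(uv[1]-K[1,2])/K[1,1],1.])
    if n=="wrist":
        r=np.hypot(d[0],d[1]);s=np.sin(r)/r if r>1e-9 else 1
        d=np.array([d[0]*s,d[1]*s,np.cos(r)])
    d=p["R"].T@d
    return -p["R"].T@p["t"],d/np.linalg.norm(d)
def onz(n,uv,z,p=None):
    c,d=ray(n,uv,p);return c+d*(z-c[2])/d[2]
def tri(rays):
    A=sum(np.eye(3)-np.outer(d,d) for c,d in rays);b=sum((np.eye(3)-np.outer(d,d))@c for c,d in rays)
    X=np.linalg.solve(A,b);return X,max(np.linalg.norm(np.cross(X-c,d)) for c,d in rays)
def fit(P,Q,planar=False):   # Q ~ Rm P + t
    P,Q=np.array(P,float),np.array(Q,float)
    if planar: P,Q=P*[1,1,0],Q*[1,1,0]
    pm,qm=P.mean(0),Q.mean(0)
    if planar:
        a=P-pm;b=Q-qm;th=np.arctan2((a[:,0]*b[:,1]-a[:,1]*b[:,0]).sum(),(a*b).sum());r=R.from_euler('z',th)
    else: r=R.align_vectors(Q-qm,P-pm)[0]
    t=qm-r.apply(pm);return r,t,np.linalg.norm(Q-r.apply(P)-t,axis=1)
def prj(n,X,p=None):
    p=p or camera_params(n);K=p["mtx"];c=p["R"]@np.array(X)+p["t"]
    if n=="wrist":
        a=np.hypot(c[0],c[1]);th=np.arctan2(a,c[2]);c=np.array([c[0]/a*th,c[1]/a*th,1.])
    return (K@(c/c[2]))[:2]
def plan(pos,Rm,o=None):  # shift in tool axes (units), turn (units)
    o=o or get_obs();r0=R.from_quat(o["ee_rot"])
    s=r0.inv().apply(np.array(pos)-o["position"])/.04
    t=np.degrees((r0.inv()*Rm).as_rotvec())/6
    return np.round(s,2),np.round(t,2)
E
python3 - <<'E'
from h import *
g=lambda x,y,k,x0,y0:(x0+(x+.5)/k-.5,y0+(y+.5)/k-.5)
c1=lambda x,y:g(x,y,5,240,165);c2=lambda x,y:g(x,y,7,100,180);c3=lambda x,y:g(x,y,5,260,125);c4=lambda x,y:g(x,y,5,130,260)
# carrier
P=[(.065,-.095,.09),(-.065,-.095,.09)];Q=[onz("top",c1(648,80),.09),onz("top",c1(648,335),.09)]
P2=P+[(.065,.086,.097),(-.065,.086,.097)];Q2=Q+[onz("top",c1(299,67),.097),onz("top",c1(295,331),.097)]
r,t,e=fit(P2,Q2,True);print("carrier top",np.degrees(r.as_rotvec()[2]),t,e)
for uv,z,nm in[((522,163),.09,"-x-y"),((311,42),.09,"+x-y"),((283,365),.097,"-x+y lip")]:
    X=onz("side",c3(*uv),z);print("side",nm,X.round(4),"in carrier",r.inv().apply(X-t).round(4))
# caps
im=cv2.imread("pics/top0.png");m=cv2.inRange(im[175:230,310:360].min(2),150,255)
n,l,s,c=cv2.connectedComponentsWithStats(m)
C=np.array([r.inv().apply(onz("top",c[i]+[310,175],.081)-t) for i in range(1,n) if s[i,4]>8]);print(C[:,:2].round(4).tolist())
# lid
L=[(.065,.085,.006),(-.065,.085,.006),(.065,-.085,.006),(-.065,-.085,.006)]
T=[(158,100),(92,497),(630,165),(582,525)];S=[(75,120),(262,395),(402,55),(602,290)]
X=[]
for a,b in zip(T,S):
    x,e=tri([ray("top",c2(*a)),ray("side",c4(*b))]);X.append(x);print(x.round(4),e.round(4))
r,t,e=fit(L,X);print("lid",t.round(4),r.as_euler('ZYX',degrees=True).round(1),e.round(4))
E
```

```text
carrier top -2.0631969293409176 [ 0.53228934 -0.14573077  0.        ] [0.00390352 0.00427057 0.00362732 0.0033568 ]
side -x-y [ 0.465  -0.2363  0.09  ] in carrier [-0.0639 -0.0929  0.09  ]
side +x-y [ 0.5896 -0.2375  0.09  ] in carrier [ 0.0605 -0.0896  0.09  ]
side -x+y lip [ 0.4697 -0.0533  0.097 ] in carrier [-0.0659  0.0902  0.097 ]
[[0.073, -0.0185], [0.035, 0.0387], [0.0348, 0.0142], [0.0349, -0.0093], [0.0348, -0.0334], [0.0347, -0.0569], [0.0107, 0.0384], [0.0109, 0.0144], [0.0111, -0.0094], [0.0109, -0.057], [-0.013, 0.0385], [-0.0132, 0.0145], [-0.0129, -0.0093], [-0.0127, -0.0337], [-0.013, -0.0572], [-0.037, 0.0384], [-0.0377, -0.0093], [-0.0369, -0.0331], [-0.0368, -0.0571]]
[0.5612 0.3465 0.1322] 0.0022
[0.4348 0.3683 0.1287] 0.0003
[0.5416 0.2086 0.0312] 0.0021
[0.4108 0.2273 0.0247] 0.0014
lid [0.4878 0.2911 0.0743] [-9.6 -1.7 36. ] [0.0019 0.0029 0.0004 0.0046]
```

carry_out([
  [[0,0,-0.9,0,0,-1],[0,0,-0.9,0,0,-1],[0,0,-0.9,0,0,-1],[0,0,-0.9,0,0,-1],[0,0,-0.9,0,0,-1],[0,0,0,0,0,-1],[0,0,0,0,0,-1],[0,0,0,0,0,-1],[0,0,0,0,0,-1],[0,0,0,0,0,-1],[0,0,0,0,0,-1],[0,0,0,0,0,-1],[0,0,0,0,0,-1],[0,0,0,0,0,-1],[0,0,0,0,0,-1],[0,0,0,0,0,-1],[0,0,0,0,0,-1],[0,0,0,0,0,-1],[0,0,0,0,0,-1],[0,0,0,0,0,-1]],
], hand=-1)

```text
clock: 1.77
position: [0.2299, -0.5811, 0.4108]
ee_rot: [0.327, 0.945, 0.0, -0.0]
ft_force: [0.7, 0.3, -0.1]
grip_width: 0.998
grasp_force: 0.0
```

carry_out([
  [[0,0,0,0,0,-1],[0,0,0,0,0,-1],[0,0,0,0,0,-1],[0,0,0,0,0,-1],[0,0,0,0,0,-1],[0,0,0,0,0,-1],[-0.6,0.8,0,0,0,0],[-0.6,0.8,0,0,0,0],[-0.6,0.8,0,0,0,0],[-0.6,0.8,0,0,0,0],[-0.6,0.8,0,0,0,0],[-0.6,0.8,0,0,0,0],[-0.6,0.8,0,0,0,0],[-0.6,0.8,0,0,0,0],[-0.6,0.8,0,0,0,0],[-0.6,0.8,0,0,0,0],[-0.6,0.8,0,0,0,0],[-0.6,0.8,0,0,0,0],[0,0.8,0,0,0,0],[0,0,0,0,0,0]],
])

```text
clock: 3.43
position: [0.5368, -0.1694, 0.4113]
ee_rot: [0.016, 1.0, 0.002, 0.0]
ft_force: [-0.2, 0.5, -0.4]
grip_width: 0.999
grasp_force: 0.0
```

Run:
```python
from h import *
o=get_obs();print(o["clock"],o["position"].round(4),R.from_quat(o["ee_rot"]).as_euler('ZYX',degrees=True).round(1),o["joint_pos"].round(2))
p=camera_params("wrist");im=camera("wrist");cv2.imwrite("pics/w1.png",im[:,:,::-1]);np.save("w1.npy",[p],allow_pickle=True)
print(p["mtx"].round(1).tolist(),p["R"].round(3).tolist(),(-p["R"].T@p["t"]).round(3))
```

```text
3.4333 [ 0.5368 -0.1694  0.4113] [178.2   0.  179.8] [ 0.8   0.23 -0.72  1.26  0.15  1.7   1.66]
[[297.3, 0.0, 256.1], [0.0, 297.3, 187.1], [0.0, 0.0, 1.0]] [[0.031, 1.0, 0.004], [0.963, -0.031, 0.268], [0.268, -0.005, -0.964]] [ 0.468 -0.168  0.554]
```

View pics/w1.png

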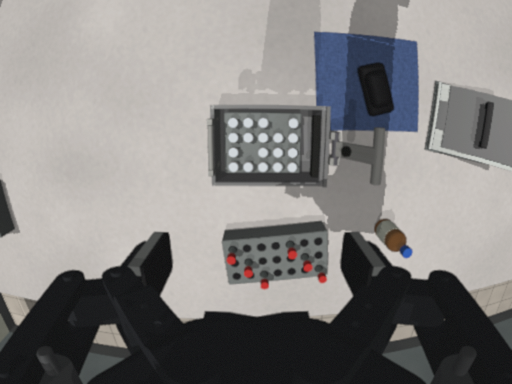

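The wrist view shows the carrier around (270,145), its keeper bar at x≈211, lip at x≈323 and clamp bar at (379,155). The lid and rest are at the right edge. I'll measure the carrier's edges by scan lines in both views, and the clamp bar by two-view rays.

```bash
cat >> h.py <<'E'
def prof(im,n,p,r,t,a,b,N=120):
    a,b=np.array(a),np.array(b);s=np.linspace(0,1,N)
    uv=np.array([prj(n,r.apply(a+(b-a)*k)+t,p) for k in s]).astype(np.float32)
    g=cv2.cvtColor(im,cv2.COLOR_BGR2GRAY) if im.ndim==3 else im
    return cv2.remap(g,uv[None,:,0],uv[None,:,1],cv2.INTER_LINEAR)[0].astype(int)
E
python3 - <<'E'
from h import *
r=R.from_euler('z',-2.1,degrees=True);t=np.array([.5323,-.1457,0])
for n,f in(("wrist","w1"),("top","top0")):
    im=cv2.imread(f"pics/{f}.png");p=np.load("w1.npy",allow_pickle=True)[0] if n=="wrist" else camera_params(n)
    m=cv2.inRange(im.min(2),110 if n=="wrist" else 150,255)
    nn,l,s,c=cv2.connectedComponentsWithStats(m)
    C=[]
    for i in range(1,nn):
        if 8<s[i,4]<300:
            q=r.inv().apply(onz(n,c[i],.081,p)-t)
            if abs(q[0])<.05 and abs(q[1])<.075:C.append(q[:2])
    C=np.array(C);print(n,len(C),C[C[:,0].argsort()].round(4).tolist())
    for y in(-.06,-.02,.04):
        print("x prof -90..-50 @y",y,prof(im,n,p,r,t,(-.09,y,.09),(-.05,y,.09),21),"x 50..90",prof(im,n,p,r,t,(.05,y,.09),(.09,y,.09),21))
    for x in(-.055,.055): print("-y prof -110..-70 x",x,prof(im,n,p,r,t,(x,-.110,.09),(x,-.07,.09),21))
    for x in(-.045,.045): print("+y prof 70..110 x",x,prof(im,n,p,r,t,(x,.07,.097),(x,.11,.097),21))
    print("bar prof y -115..-75",prof(im,n,p,r,t,(.02,-.115,.105),(.02,-.075,.105),21))
E
```

```text
wrist 1 [[-0.0137, 0.0575]]
x prof -90..-50 @y -0.06 [194 195 193 183 174 175 174 174 174 174 173 164 140 131 115  80  69  84
 114 124 117] x 50..90 [ 56  55  59  83 113 128 157 189 198 199 199 198 198 198 199 200 202 201
 201 200 199]
x prof -90..-50 @y -0.02 [189 197 193 181 175 175 174 175 175 177 176 163 137 130 117  83  69  79
 109 126 127] x 50..90 [ 56  55  60  86 115 126 152 186 198 198 196 194 195 196 197 198 197 197
 198 198 198]
x prof -90..-50 @y 0.04 [185 194 193 181 175 175 174 174 175 175 175 160 133 127 109  76  69  76
 100 116 113] x 50..90 [ 55  54  58  86 112 105 105 122 129 128 128 127 127 127 127 142 174 194
 197 197 199]
-y prof -110..-70 x -0.055 [197 197 198 197 195 196 196 189 153 136 126  82  47  45  46  51  62  69
  72  87  99]
-y prof -110..-70 x 0.055 [196 196 197 197 197 195 195 185 151 126 116  86  66  66  66  67  67  67
  68  69  68]
+y prof 70..110 x -0.045 [ 39  36  37  46  80 113 120 102  94 118 118 100  82  78  79  80  80  78
  77  78  78]
+y prof 70..110 x 0.045 [ 41  41  40  47  77 109 117 101  94 112 119 121 124 124 124 123 123 124
 125 126 126]
[... 937 characters left out ...]
 144 140 129 115 101  73  52  47
  52  69  93] x 50..90 [ 41  38  43  57  82 100 105 106 110 127 152 162 164 165 165 165 164 164
 164 165 165]
-y prof -110..-70 x -0.055 [164 164 164 164 165 165 165 164 151 129 113  94  61  39  32  31  31  29
  30  30  30]
-y prof -110..-70 x 0.055 [165 164 163 162 162 163 164 163 160 128 110  95  73  50  45  44  44  44
  45  46  46]
+y prof 70..110 x -0.045 [ 24  24  23  22  21  24  38  92 109 112 111 104  79  49  34  30  30  32
  42  43  38]
+y prof 70..110 x 0.045 [ 31  26  25  25  26  27  48  80 103 106 107 105  84  48  30  30  28  31
  39  52  69]
bar prof y -115..-75 [163 164 165 164 163 164 162 161 161 159 148 129 123  99  84  68  50  37
  31  30  30]
```

```bash
cat >> h.py <<'E'
FL=R.from_matrix(np.diag([-1.,1,-1]))
CR=R.from_euler('z',-2.1,degrees=True);CT=np.array([.5307,-.1451,0])
def tcp(lr,lt,back=0.,d=.019): # TCP pose gripping lid handle at pose (lr,lt), backed off
    return lr.apply([0,0,.03-d+back])+lt,lr*FL
E
python3 - <<'E'
from h import *
lr=R.from_euler('ZX',[-9.6,35],degrees=True);lt=np.array([.4878,.2911,.0743])
P,Q=tcp(lr,lt,.12);print(P.round(4),*plan(P,Q))
print("world shift",(P-get_obs()["position"]).round(3))
E
```

```text
[0.4753 0.217  0.1816] [1.86 9.69 5.75] [-5.81 -0.39  1.23]
world shift [-0.061  0.39  -0.23 ]
```

carry_out([
  [[0.15,0.81,0.48,0,0,0],[0.15,0.81,0.48,0,0,0],[0.15,0.81,0.48,0,0,0],[0.15,0.81,0.48,0,0,0],[0.15,0.81,0.48,0,0,0],[0.15,0.81,0.48,0,0,0],[0.15,0.81,0.48,0,0,0],[0.15,0.81,0.48,0,0,0],[0.16,0.81,0.48,0,0,0],[0.16,0.81,0.48,0,0,0],[0.16,0.81,0.48,0,0,0],[0.16,0.81,0.48,0,0,0],[0,0,0,-0.97,-0.06,0.2],[0,0,0,-0.97,-0.06,0.2],[0,0,0,-0.97,-0.06,0.2],[0,0,0,-0.97,-0.06,0.2],[0,0,0,-0.97,-0.06,0.2],[0,0,0,-0.97,-0.06,0.2],[0,0,0,0,0,0],[0,0,0,0,0,0]],
])

```text
clock: 5.15
position: [0.4783, 0.2114, 0.1801]
ee_rot: [0.084, 0.951, 0.298, 0.025]
ft_force: [-1.3, 0.6, -0.5]
grip_width: 1.001
grasp_force: 0.0
```

Run:
```python
from h import *
lr=R.from_euler('ZX',[-9.6,35],degrees=True);lt=np.array([.4878,.2911,.0743])
P,Q=tcp(lr,lt,.12);print(*plan(P,Q),get_obs()["joint_pos"].round(2))
p=camera_params("wrist");im=camera("wrist")[:,:,::-1].copy();cv2.imwrite("pics/w2.png",im);np.save("w2.npy",[p],allow_pickle=True)
for q in[(.065,.085,.006),(-.065,.085,.006),(.065,-.085,.006),(-.065,-.085,.006),(.045,0,.04),(-.045,0,.04)]:
    u=prj("wrist",lr.apply(q)+lt,p);print(q,u.round(1))
```

```text
[0.1  0.12 0.04] [-0.03  0.02 -0.08] [ 0.88  0.15 -1.06  2.01 -0.56  0.93  1.54]
(0.065, 0.085, 0.006) [344.6 238.1]
(-0.065, 0.085, 0.006) [353.3 108.5]
(0.065, -0.085, 0.006) [179.  239.5]
(-0.065, -0.085, 0.006) [169.1 109.4]
(0.045, 0, 0.04) [262.7 236.5]
(-0.045, 0, 0.04) [262.5 131.7]
```

View pics/w2.png

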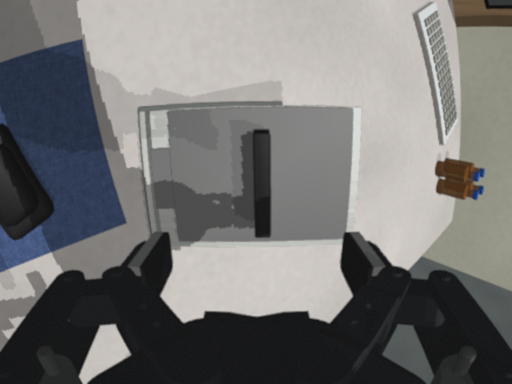

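The wrist view shows the handle bar (254–270, 129–238) and plate (169–354, 107–241), close to the predicted positions but about 3% larger. I'll measure the sizes accurately to correct the depth.

Run:
```python
from h import *
lr=R.from_euler('ZX',[-9.6,35],degrees=True);lt=np.array([.4878,.2911,.0743])
im=cv2.imread("pics/w2.png");p=np.load("w2.npy",allow_pickle=True)[0]
g=cv2.cvtColor(im,cv2.COLOR_BGR2GRAY)
print("handle col thru x=262:",g[124:136,262],g[230:244,262]);print("rows 150,180,220:",*[g[y,248:276] for y in(150,180,220)])
print("plate cols y edges @300,330 top",g[98:114,300],g[98:114,330]," bottom",g[232:250,300],g[232:250,330])
print("right edge rows 130,170,220",g[130,340:366],g[170,340:366],g[220,340:366])
print("left edge",g[120,140:180],g[180,140:185])
```

```text
handle col thru x=262: [128 123 120 117 103  70  34  18  24  33  46  51] [ 26  22  25  25  26  33  43  77 109 118 123 150 184 193]
rows 150,180,220: [ 67  67  67  66  57  41  35  39  42  42  44  45  45  47  49  49  50  51
  52  53  47  50  83 114 128 129 129 129] [ 67  67  67  68  65  55  35  33  38  39  41  41  40  42  41  44  45  44
  45  46  44  49  80 112 125 128 127 127] [ 74  71  69  67  68  69  55  32  24  24  24  26  24  25  23  25  25  25
  25  24  25  34  66 100 119 122 121 123]
plate cols y edges @300,330 top [202 202 203 202 202 203 200 177 141 127 130 132 132 132 132 132] [201 200 200 201 202 202 201 185 156 138 131 134 134 134 134 135]  bottom [119 119 119 118 119 118 118 122 153 186 191 193 193 192 195 201 203 203] [120 119 119 119 119 118 124 152 183 188 190 188 192 199 201 200 201 202]
right edge rows 130,170,220 [134 135 134 135 135 135 135 135 135 134 135 136 157 197 217 218 218 218
 218 217 210 194 194 193 194 194] [129 129 129 130 130 131 129 129 129 128 143 191 215 216 216 215 214 213
 203 194 190 188 187 187 186 187] [122 121 122 121 121 120 129 161 190 197 196 196 196 196 197 200 202 201
 201 203 204 203 204 204 203 202]
left edge [160 174 177 179 170 132 106 104 107 124 170 193 196 192 179 176 178 177
 178 178 178 177 178 177 178 179 180 169 123 104 106 107 106 107 107 107
 108 107 107 107] [120 108 101  85  87 134 181 197 199 190 153 123 114 104 114 118 118 116
 113 110 110 109 105  90  86  85  91 106 110 109 108 105  93  98 113 117
 118 118 117 119 119 119 119 119 119]
```

Run:
```python
from h import *
from scipy.optimize import least_squares
p=np.load("w2.npy",allow_pickle=True)[0]
# (edge line: point a, b in lid frame), measured pixel, normal axis (0=u,1=v)
T=.006
M=[((-.065,-.08,T),(-.065,.085,T),300,105.9,1),((-.065,-.08,T),(-.065,.085,T),330,105.9,1),
((.065,-.08,T),(.065,.085,T),300,240.1,1),((.065,-.08,T),(.065,.085,T),330,238.9,1),
((-.065,.085,T),(.065,.085,T),352.4,130,0),((-.065,.085,T),(.065,.085,T),350.7,170,0),((-.065,.085,T),(.065,.085,T),347.1,220,0),
((-.065,-.085,T),(.065,-.085,T),167.8,120,0),
((-.045,.007,.04),(.045,.007,.04),270.2,150,0),((-.045,.007,.04),(.045,.007,.04),270.2,180,0),((.045,-.007,.04),(.045,.007,.04),262,237.1,1)]
def pose(q): return R.from_euler('ZX',[q[3],q[4]],degrees=True),np.array(q[:3])
def res(q):
    r,t=pose(q);o=[]
    for a,b,u,v,k in M:
        A,B=prj("wrist",r.apply(a)+t,p),prj("wrist",r.apply(b)+t,p);j=1-k;m=(u,v)
        s=(m[j]-A[j])/(B[j]-A[j]);C=prj("wrist",r.apply(np.array(a)+s*(np.array(b)-np.array(a)))+t,p);o.append(C[k]-m[k])
    return np.array(o+[(q[4]-35)*3])
q0=[.4878,.2911,.0743,-9.6,35];print(res(q0).round(1))
s=least_squares(res,q0);print(s.x.round(4),s.fun.round(1))
q=s.x;r,t=pose(q)
for n,f in(("top",[(-.065,.085,T),(.065,.085,T),(.065,-.085,T),(-.065,-.085,T)]),("side",[(.065,.085,T),(-.065,.085,T),(.065,-.085,T),(-.065,-.085,T)])):
    print(n,[prj(n,r.apply(x)+t).round(1).tolist() for x in f])
P,Q=tcp(r,t,.06);print(*plan(P,Q));P,Q=tcp(r,t);print(*plan(P,Q),P)
```

```text
[ 0.8  1.6 -0.5 -0.2  0.2 -0.3 -0.8  1.8  1.1  1.  -0.5  0. ]
[ 0.4867  0.289   0.0762 -9.1902 35.06  ] [-0.3  0.4 -0.3 -0.1  0.3 -0.1 -0.3 -0.3  0.1  0.2  0.2  0.2]
top [[114.0, 251.3], [124.3, 194.5], [190.9, 204.7], [182.5, 255.3]]
side [[144.6, 283.0], [184.4, 337.4], [210.5, 270.2], [249.3, 315.8]]
[0.11 0.07 1.46] [-0.04  0.05 -0.1 ]
[0.11 0.07 2.96] [-0.04  0.05 -0.1 ] [0.48567143 0.28275429 0.08524147]
```

carry_out([
  [[0.11,0.07,0,-0.04,0.05,-0.1],[0,0,0.4,0,0,0],[0,0,0.4,0,0,0],[0,0,0.4,0,0,0],[0,0,0.4,0,0,0],[0,0,0.4,0,0,0],[0,0,0.4,0,0,0],[0,0,0.3,0,0,0],[0,0,0.2,0,0,0],[0,0,0,0,0,0],[0,0,0,0,0,0]],
])

```text
clock: 6.12
position: [0.4844, 0.284, 0.0882]
ee_rot: [0.075, 0.95, 0.301, 0.024]
ft_force: [-0.0, 0.1, 0.2]
grip_width: 1.004
grasp_force: 0.0
```

carry_out([
  [[0,0,0,0,0,0],[0,0,0,0,0,0],[0,0,0,0,0,0],[0,0,0,0,0,0],[0,0,0,0,0,0],[0,0,0,0,0,0],[0,0,0,0,0,0],[0,0,0,0,0,0],[0,0,0,0,0,0],[0,0,0,0,0,0],[0,0,0,0,0,0],[0,0,0,0,0,0]],
], hand=1, force=80)

```text
clock: 7.12
position: [0.4849, 0.2824, 0.0879]
ee_rot: [0.076, 0.95, 0.301, 0.024]
ft_force: [-3.9, -6.7, 7.7]
grip_width: 0.147
grasp_force: 78.3
```

Gripped (about 12.5 mm on the 14 mm bar). I'll lift along the lid's normal, then re-measure the lid in the hand.

carry_out([
  [[0,0,-0.2,0,0,0],[0,0,-0.4,0,0,0],[0,0,-0.6,0,0,0],[0,0,-0.8,0,0,0],[0,0.4,-0.8,0,0,0],[0,0.4,-0.8,0,0,0],[0,0.4,-0.8,0,0,0],[0,0.4,-0.6,0,0,0],[0,0,0,0,0,0],[0,0,0,0,0,0]],
])

```text
clock: 7.95
position: [0.4751, 0.2203, 0.2885]
ee_rot: [0.076, 0.95, 0.3, 0.025]
ft_force: [0.1, 0.1, -4.3]
grip_width: 0.144
grasp_force: 78.7
```

Run:
```python
from h import *
o=get_obs();print(o["clock"],o["position"],o["grip_width"],o["ft_force"].round(1),o["joint_pos"].round(2))
p=camera_params("wrist");im=camera("wrist")[:,:,::-1].copy();cv2.imwrite("pics/w3.png",im);np.save("w3.npy",[p,o["position"],o["ee_rot"]],allow_pickle=True)
tr=R.from_quat(o["ee_rot"]);lr=tr*FL;lt=tr.apply([0,0,.0112+.0005])+o["position"]
for q in[(.065,.085,.006),(-.065,.085,.006),(.065,-.085,.006),(-.065,-.085,.006),(.03,-.105,.005),(-.03,-.105,.005)]:print(q,prj("wrist",lr.apply(q)+lt,p).round(1))
cv2.imwrite("pics/w3c.png",cv2.resize(im[80:270,90:400],None,fx=2.5,fy=2.5,interpolation=cv2.INTER_CUBIC))
```

```text
7.95 [0.47509204 0.22025622 0.28847939] 0.144080253167766 [ 0.1  0.1 -4.3] [ 0.98 -0.04 -1.09  1.87 -0.68  1.19  1.53]Traceback (most recent call last):
  File "<stdin>", line 3, in <module>
    arr = np.asanyarray(arr)
ValueError: setting an array element with a sequence. The requested array has an inhomogeneous shape after 1 dimensions. The detected shape was (3,) + inhomogeneous part.
```

```bash
cat >> h.py <<'E'
def edges(n,im,p,r,t,a,b,N=81):  # signed offset (mm from a) of strongest gradients along a->b
    g=prof(im,n,p,r,t,a,b,N).astype(float);g=np.convolve(g,np.ones(5)/5,'same');d=np.diff(g);d[:4]=0;d[-4:]=0
    L=np.linalg.norm(np.subtract(b,a))*1000/(N-1);out=[]
    for i in range(3,N-4):
        if abs(d[i])>2.0 and abs(d[i])==abs(d[i-3:i+4]).max(): out.append((round((i+.5)*L,1),round(d[i],1)))
    return out
E
python3 - <<'E'
from h import *
o=get_obs();p=camera_params("wrist");im=camera("wrist")[:,:,::-1].copy();cv2.imwrite("pics/w3.png",im);np.save("w3.npy",[p],allow_pickle=True)
tr=R.from_quat(o["ee_rot"]);lr=tr*FL;lt=tr.apply([0,0,.0112])+o["position"]
T=.006;E=lambda a,b:edges("wrist",im,p,lr,lt,a,b)
for y in(-.07,-.04,.04,.07):print("x-edge -85..-45 (expect 20) y",y,E((-.085,y,T),(-.045,y,T)),"x+ 45..85 (20)",E((.045,y,T),(.085,y,T)))
for x in(-.055,-.03,0,.03,.05):print("y+ edge 65..105 (20) x",x,E((x,.065,T),(x,.105,T)))
for x in(-.055,-.045,.045):print("y- shoulder -105..-65 (20)",x,E((x,-.105,T),(x,-.065,T)))
for x in(-.02,0,.02):print("tip -125..-85 (20)",x,E((x,-.125,.005),(x,-.085,.005)))
print("tongue x edges -50..-10 (20)",E((-.05,-.097,.005),(-.01,-.097,.005)),"10..50 (20)",E((.01,-.097,.005),(.05,-.097,.005)))
print("handle x -65..-25",E((-.065,0,.04),(-.025,0,.04)),"25..65 (20)",E((.025,0,.04),(.065,0,.04)))
E
```

```text
x-edge -85..-45 (expect 20) y -0.07 [(np.float64(5.8), np.float64(-5.8)), (np.float64(9.3), np.float64(-6.6)), (np.float64(15.8), np.float64(-9.4)), (np.float64(18.3), np.float64(8.8)), (np.float64(22.3), np.float64(4.0))] x+ 45..85 (20) [(np.float64(3.8), np.float64(11.0)), (np.float64(12.3), np.float64(-11.4))]
x-edge -85..-45 (expect 20) y -0.04 [(np.float64(15.8), np.float64(-16.2)), (np.float64(18.3), np.float64(18.2)), (np.float64(20.8), np.float64(-17.6)), (np.float64(37.3), np.float64(-3.0))] x+ 45..85 (20) []
x-edge -85..-45 (expect 20) y 0.04 [(np.float64(20.8), np.float64(-18.2))] x+ 45..85 (20) []
x-edge -85..-45 (expect 20) y 0.07 [(np.float64(2.8), np.float64(12.0)), (np.float64(20.8), np.float64(-17.4))] x+ 45..85 (20) [(np.float64(3.8), np.float64(20.6)), (np.float64(12.3), np.float64(-20.6))]
y+ edge 65..105 (20) x -0.055 [(np.float64(17.7), np.float64(16.0)), (np.float64(32.2), np.float64(-11.6))]
y+ edge 65..105 (20) x -0.03 [(np.float64(18.2), np.float64(-16.6)), (np.float64(22.7), np.float64(-2.4)), (np.float64(23.2), np.float64(-2.4)), (np.float64(35.2), np.floa
[... 445 characters left out ...]
7), np.float64(16.2)), (np.float64(16.7), np.float64(-5.8)), (np.float64(22.2), np.float64(2.2))]
y- shoulder -105..-65 (20) 0.045 [(np.float64(2.2), np.float64(-4.0))]
tip -125..-85 (20) -0.02 [(np.float64(11.2), np.float64(-6.8))]
tip -125..-85 (20) 0 [(np.float64(14.7), np.float64(-14.2)), (np.float64(21.7), np.float64(-11.8))]
tip -125..-85 (20) 0.02 [(np.float64(21.7), np.float64(-26.8))]
tongue x edges -50..-10 (20) [(np.float64(21.2), np.float64(2.8)), (np.float64(21.8), np.float64(2.8))] 10..50 (20) [(np.float64(19.2), np.float64(26.8)), (np.float64(30.2), np.float64(-39.6))]
handle x -65..-25 [(np.float64(15.2), np.float64(-23.2)), (np.float64(21.8), np.float64(5.8))] 25..65 (20) []
```

Run:
```python
from h import *
im=cv2.imread("pics/w3.png");p=np.load("w3.npy",allow_pickle=True)[0]
o=get_obs();tr=R.from_quat(o["ee_rot"]);lr=tr*FL;lt=tr.apply([0,0,.0112])+o["position"]
c=cv2.resize(im[80:270,110:390],None,fx=2.8,fy=2.8,interpolation=cv2.INTER_CUBIC)
for q in[(.065,.085,.006),(-.065,.085,.006),(.065,-.085,.006),(-.065,-.085,.006),(.03,-.105,.005),(-.03,-.105,.005),(.045,0,.04),(-.045,0,.04)]:
    u=prj("wrist",lr.apply(q)+lt,p);print(q,u.round(1));v=((u-[110,80]+.5)*2.8).astype(int);cv2.circle(c,(int(v[0]),int(v[1])),2,(0,0,255),-1)
cv2.imwrite("pics/w3c.png",c)
```

```text
(0.065, 0.085, 0.006) [379.8 316.9]
(-0.065, 0.085, 0.006) [412.4 120.6]
(0.065, -0.085, 0.006) [132.  316.8]
(-0.065, -0.085, 0.006) [ 99.6 120.4]
(0.03, -0.105, 0.005) [ 95.7 271. ]
(-0.03, -0.105, 0.005) [ 78.1 182.4]
(0.045, 0, 0.04) [255.9 339.3]
(-0.045, 0, 0.04) [256.  167.2]
```

View pics/w3c.png

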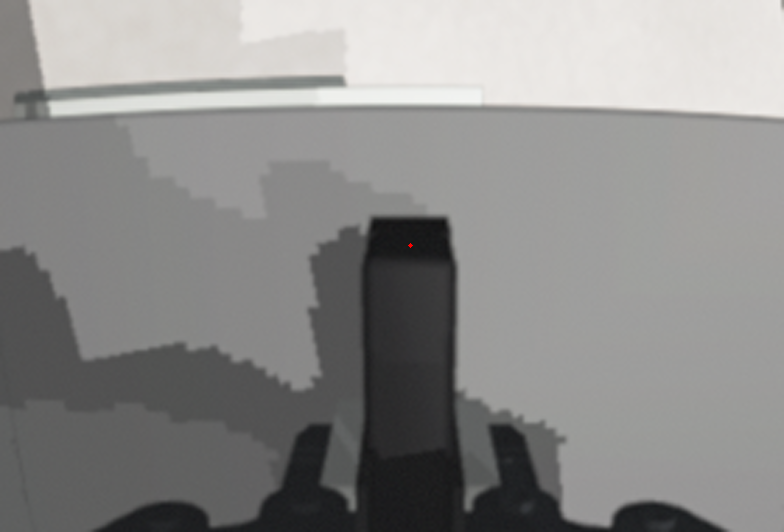

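The enlarged view shows the handle's -x end with top edge corners at about (240,172) and (272,173) in full-image pixels, and its foot at row ~157. The plate's -x edge is at row ~117–121 and the tongue seam near (115,223). I'll fit these points for the in-hand pose.

Run:
```python
from h import *
from scipy.optimize import least_squares
im=cv2.imread("pics/w3.png");p=np.load("w3.npy",allow_pickle=True)[0];g=cv2.cvtColor(im,cv2.COLOR_BGR2GRAY).astype(int)
o=get_obs();tr=R.from_quat(o["ee_rot"]);pos=o["position"]
for u in(150,200,300,350,390):print("col",u,g[110:128,u])
for v in(135,160,190,220):print("row",v,"seam",90,g[v,90:122],"| +y",g[v,385:420])
print("handle col 256",g[150:180,256]);print("handle row 200,215",g[200,232:282],g[215,232:282])
print("prior",[prj("wrist",(tr*FL).apply(q)+tr.apply([0,0,.0112])+pos,p).round(1).tolist() for q in((-.065,-.065,.006),(-.065,0,.006),(-.065,.065,.006),(-.045,0,.006),(-.045,-.007,.04),(-.045,.007,.04))])
```

```text
col 150 [155 130 133 138 172 211 220 220 222 214 159 123 127 133 132 132 133 133]
col 200 [132 145 197 222 225 226 224 212 159 132 141 149 150 151 151 151 150 150]
col 300 [232 232 232 232 232 233 230 207 154 139 150 156 156 156 156 156 157 156]
col 350 [230 230 231 231 232 232 232 232 228 193 145 143 156 159 159 158 159 160]
col 390 [232 232 231 231 231 231 231 230 230 230 230 221 165 139 152 160 160 160]
row 135 seam 90 [127 127 128 129 128 128 128 127 127 127 126 124 115 124 129 129 129 129
 130 130 130 130 129 130 129 130 130 130 131 131 131 131] | +y [161 160 161 161 161 160 162 162 161 161 162 161 162 161 161 161 162 162
 162 161 161 162 161 157 154 181 228 241 242 240 234 230 230 230 230]
row 160 seam 90 [ 77  77  78  97 137 156 159 156 144 131 129 129 129 127 123 124 128 130
 130 130 129 129 130 129 129 130 130 129 130 130 130 130] | +y [160 160 159 160 160 160 160 160 161 159 161 160 160 160 160 160 161 159
 159 160 160 159 166 185 194 167 104  70  68  70  72  77  81  81  81]
row 190 seam 90 [82 82 81 81 80 81 81 81 81 81 82 81 81 81 81 81 80 80 78 80 81 81 81 81
 81 82 82 8
[... 393 characters left out ...]
227 226 227 227 226 226 228 229]
handle col 256 [140 140 139 140 140 138 124  84  41  23  23  24  22  24  24  26  25  26
  26  25  25  29  34  42  46  52  53  56  54  55]
handle row 200,215 [ 84  83  83  82  82  81  74  59  37  33  40  45  46  46  46  46  46  47
  47  49  49  50  51  51  52  54  54  54  55  56  54  55  57  57  56  56
  55  50  41  46  81 128 152 156 156 155 155 156 155 155] [ 83  82  82  83  83  83  81  67  41  31  36  40  42  43  43  44  43  44
  44  46  45  45  46  46  46  47  48  48  49  50  49  50  50  51  53  54
  50  46  38  51  94 135 154 156 156 156 157 156 156 156]
prior [[131.8, 117.9], [256.0, 113.7], [380.2, 118.0], [256.0, 153.5], [238.1, 167.2], [273.8, 167.2]]
```

Run:
```python
from h import *
for i in range(5):
    o=get_obs();p=camera_params("wrist");c=-p["R"].T@p["t"];tr=R.from_quat(o["ee_rot"])
    print(o["clock"],o["position"].round(4),c.round(4),tr.inv().apply(c-o["position"]).round(4),R.from_matrix(p["R"].T).as_rotvec().round(4),o["ee_rot"].round(4))
    camera("side")
p=np.load("w3.npy",allow_pickle=True)[0];print((-p["R"].T@p["t"]).round(4))
```

```text
8.05 [0.4739 0.2205 0.2866] [0.393  0.1502 0.4031] [ 0.0689 -0.0003 -0.1425] [-2.2083 -1.7219 -0.9204] [0.0761 0.9503 0.3009 0.0233]
8.1 [0.4738 0.2206 0.2865] [0.3929 0.1502 0.4029] [ 0.069  -0.0003 -0.1424] [-2.2077 -1.7212 -0.92  ] [0.0762 0.9502 0.3012 0.023 ]
8.15 [0.4738 0.2208 0.2866] [0.393  0.1503 0.403 ] [ 0.0689 -0.0003 -0.1425] [-2.2072 -1.7209 -0.9202] [0.0761 0.9502 0.3015 0.0228]
8.2 [0.4739 0.2208 0.2868] [0.3931 0.1504 0.4032] [ 0.0689 -0.0003 -0.1424] [-2.207  -1.7207 -0.9206] [0.0761 0.9501 0.3016 0.0229]
8.25 [0.4741 0.2209 0.287 ] [0.3932 0.1504 0.4034] [ 0.069  -0.0003 -0.1424] [-2.2069 -1.7208 -0.9211] [0.076  0.9501 0.3017 0.0231]
[0.3932 0.1502 0.4036]
```

Run:
```python
from h import *
from scipy.optimize import least_squares
o=get_obs();p=dict(camera_params("wrist"));tr=R.from_quat(o["ee_rot"])
pT={"mtx":p["mtx"],"R":p["R"]@tr.as_matrix(),"t":p["R"]@o["position"]+p["t"]};np.save("pT.npy",[pT],allow_pickle=True)
X0=((-.065,-.085,0),(-.065,.085,0));Y1=((-.065,.085,.006),(.065,.085,.006));SE=((-.065,-.085,.006),(.065,-.085,.006))
H0=((-.045,-.007,.006),(-.045,.007,.006));H1=((-.045,-.007,.04),(-.045,.007,.04));HL=((-.045,-.007,.04),(.045,-.007,.04));HR=((-.045,.007,.04),(.045,.007,.04))
M=[(X0,150,119.9,1),(X0,200,117.8,1),(X0,300,117.6,1),(X0,350,119.2,1),(X0,390,121.6,1),(Y1,409.8,135,0),(Y1,403.8,190,0),(Y1,398.8,220,0),(SE,102,135,0),(SE,104.3,160,0),
(H0,256,157,1),(H1,256,172.3,1),(HL,239.2,200,0),(HL,239.4,215,0),(HR,272.2,200,0),(HR,271.9,215,0)]
def pose(q): return FL*R.from_rotvec(np.radians(q[3:])),np.array(q[:3])/1000
def res(q):
    r,t=pose(q);o=[]
    for (a,b),u,v,k in M:
        a,b=np.array(a),np.array(b);ss=np.linspace(-.05,1.05,60);C=np.array([prj("wrist",r.apply(a+s*(b-a))+t,pT) for s in ss])
        j=1-k;i=C[:,j].argsort();m=(u,v);o.append(np.interp(m[j],C[i,j],C[i,k])-m[k])
    return np.array(o)
q0=[0,0,11.2,0,0,0];print(res(q0).round(1))
s=least_squares(res,q0,x_scale=[1,1,1,.3,.3,.3],diff_step=1e-3,loss="soft_l1");print(s.x.round(2),res(s.x).round(1));np.save("grip.npy",s.x)
```

```text
[-2.5 -2.7 -2.8 -2.5 -2.4  2.3  2.7  3.2 -1.5 -1.7 -2.5 -3.9 -0.   0.1
  1.8  1.8]
[-1.460e+00 -3.300e-01  1.458e+01  6.000e-02  1.040e+00  1.000e-02] [ 0.1  0.  -0.1  0.1  0.1 -0.1 -0.2  0.2  0.   0.1 -0.3  0.1 -0.5 -0.4
  0.5  0.5]
```

The in-hand fit is good (residuals at or below 0.5 px): the lid origin sits 14.6 mm ahead of the TCP, with 1° of roll. Next I plan the insertion waypoints.

```bash
cat >> h.py <<'E'
def lidgoal(tip_y,tip_z,tilt,tx=0.):   # carrier-frame tip (mm) & tilt deg -> tool pose ; grip from fit
    q=np.load("grip.npy");gr=FL*R.from_rotvec(np.radians(q[3:]));gt=q[:3]/1000
    lr=CR*R.from_euler('x',tilt,degrees=True);tip=CR.apply(np.array([tx,tip_y,tip_z])/1000)+CT
    lt=tip-lr.apply([0,-.105,.0025]);tr=lr*gr.inv();return lt-tr.apply(gt),tr
def lidnow(o=None):
    o=o or get_obs();q=np.load("grip.npy");gr=FL*R.from_rotvec(np.radians(q[3:]));tr=R.from_quat(o["ee_rot"])
    lr=tr*gr;lt=tr.apply(q[:3]/1000)+o["position"];f=lambda x:(CR.inv().apply(lr.apply(x)+lt-CT)*1000).round(1)
    return "tip",f([0,-.105,.0025]),"front",f([0,.085,0]),"rot",(CR.inv()*lr).as_euler('ZYX',degrees=True).round(2)
E
python3 - <<'E'
from h import *
print(*lidnow())
P,Q=lidgoal(-49.8,225,22);print("W0",P.round(4),*plan(P,Q))
print("shift in final axes:",(Q.inv().apply(P-get_obs()["position"])/.04).round(2))
P1,Q=lidgoal(-49.8,113,22);print("W0->A in tool",(Q.inv().apply(P1-P)/.04).round(2))
E
```

```text
tip [-78.1 285.1 216.5] front [-58.9 440.4 324.3] rot [-6.41  0.95 35.29]
W0 [ 0.5306 -0.1017  0.2756] [-2.67 -6.49 -4.23] [ 2.2   0.37 -1.06]
shift in final axes: [-1.75 -7.54 -2.69]
W0->A in tool [ 0.05 -1.05  2.6 ]
```

carry_out([
  [[0,0,0,0.73,0.12,-0.35],[0,0,0,0.73,0.12,-0.35],[0,0,0,0.74,0.13,-0.36],[-0.16,-0.4,-0.25,0,0,0],[-0.16,-0.7,-0.25,0,0,0],[-0.16,-0.7,-0.25,0,0,0],[-0.16,-0.7,-0.25,0,0,0],[-0.16,-0.7,-0.25,0,0,0],[-0.16,-0.7,-0.25,0,0,0],[-0.16,-0.7,-0.25,0,0,0],[-0.16,-0.7,-0.25,0,0,0],[-0.16,-0.7,-0.25,0,0,0],[-0.16,-0.7,-0.25,0,0,0],[-0.15,-0.7,-0.2,0,0,0],[0,-0.5,0,0,0,0],[0,0,0,0,0,0],[0,0,0,0,0,0],[0,0,0,0,0,0]],
])

```text
clock: 9.8
position: [0.5302, -0.1141, 0.2713]
ee_rot: [0.019, 0.981, 0.191, 0.013]
ft_force: [0.5, -0.3, -3.1]
grip_width: 0.143
grasp_force: 79.2
```

Run:
```python
from h import *
o=get_obs();print(*lidnow(),o["joint_pos"].round(2),o["ft_force"].round(1))
P1,Q=lidgoal(-49.8,113,22);print(*plan(P1,Q))
```

```text
tip [  0.3 -62.1 220.6] front [ -0.  114.9 289.6] rot [ 0.06 -0.1  22.06] [ 1.1   0.34 -0.92  1.54 -0.11  1.43  1.75] [ 0.5 -0.3 -3.1]
[ 0.05 -0.72  2.61] [0.01 0.01 0.02]
```

carry_out([
  [[0,-0.12,0.43,0,0,0],[0.05,-0.12,0.43,0,0,0],[0,-0.12,0.43,0,0,0],[0,-0.12,0.43,0,0,0],[0,-0.12,0.43,0,0,0],[0,-0.12,0.26,0,0,0.02],[0,0,0.2,0,0,0],[0,0,0,0,0,0],[0,0,0,0,0,0],[0,0,0,0,0,0]],
])

```text
clock: 10.63
position: [0.5315, -0.1032, 0.165]
ee_rot: [0.021, 0.982, 0.19, 0.014]
ft_force: [0.0, -0.1, -3.9]
grip_width: 0.147
grasp_force: 79.1
```

Run:
```python
from h import *
o=get_obs();print(*lidnow(),o["ft_force"].round(1))
p=camera_params("wrist");im=camera("wrist")[:,:,::-1].copy();cv2.imwrite("pics/w4.png",im)
im2=camera("side")[:,:,::-1].copy();cv2.imwrite("pics/s4.png",im2)
c=np.vstack([np.pad(cv2.resize(im[120:270,30:270],None,fx=1.9,fy=1.9,interpolation=cv2.INTER_CUBIC),((0,0),(0,44),(0,0))),
 cv2.resize(im2[95:245,230:480],None,fx=2,fy=2,interpolation=cv2.INTER_CUBIC)]);print(c.shape);cv2.imwrite("pics/c5.png",np.clip(c*1.3,0,255).astype(np.uint8))
for n,pp in(("wrist",p),("side",None)):
    print(n,[prj(n,CR.apply(np.array(q)/1000)+CT,pp).round(1).tolist() for q in((-34,-93,109),(34,-93,109),(-44,-89,112),(44,-89,112),(-65,-89,90),(65,-89,90))])
q=np.load("grip.npy");gr=FL*R.from_rotvec(np.radians(q[3:]));tr=R.from_quat(o["ee_rot"])
print("tongue wrist",[prj("wrist",tr.apply(gr.apply(x)+q[:3]/1000)+o["position"],p).round(1).tolist() for x in((-.03,-.105,.005),(.03,-.105,.005),(-.065,-.085,.006))])
```

```text
tip [  0.9 -51.3 114.4] front [  1.1 125.9 183.2] rot [-0.12 -0.16 21.96] [ 0.  -0.1 -3.9]
(585, 500, 3)
wrist [[24.0, 181.2], [48.1, 274.5], [25.2, 165.9], [56.2, 288.0], [32.3, 128.8], [69.1, 294.2]]
side [[355.6, 145.6], [332.7, 132.1], [358.3, 147.6], [328.6, 130.0], [363.8, 158.7], [320.6, 132.7]]
tongue wrist [[80.2, 184.8], [98.2, 271.2], [100.9, 124.0]]
```

View pics/c5.png

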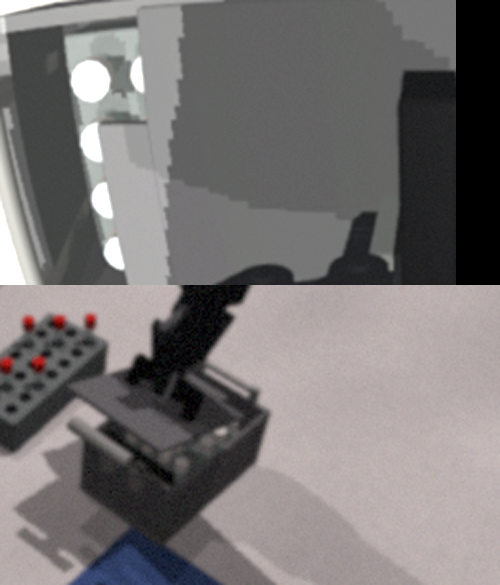

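The composite shows the tilted lid over the carrier. Its tongue corner is at about (82.6,184) and its shoulder at (102.6,124) in the wrist view, 1–2 px from prediction. A quick numeric check of bar and wall in the same image before inserting.

Run:
```python
from h import *
im=cv2.imread("pics/w4.png");o=get_obs()
pT=np.load("pT.npy",allow_pickle=True)[0];tr=R.from_quat(o["ee_rot"]);p=camera_params("wrist")
for x in(-20,0,20):print("bar y -110..-70 z105 (13..21)",x,prof(im,"wrist",p,CR,CT,(x/1e3,-.110,.105),(x/1e3,-.07,.105),41))
for y in(-80,-70):print("wall x -85..-45 (20,26)",y,prof(im,"wrist",p,CR,CT,(-.085,y/1e3,.09),(-.045,y/1e3,.09),41))
for x in(-58,-50):print("wall y -110..-70 (15,21)",x,prof(im,"wrist",p,CR,CT,(x/1e3,-.11,.09),(x/1e3,-.07,.09),41))
print("posts x -60..-20 z112 y-93 (16..26)",prof(im,"wrist",p,CR,CT,(-.06,-.093,.112),(-.02,-.093,.112),41))
print(*lidnow());P,Q=lidgoal(-80,102.1,22);print(*plan(P,Q));P2,Q=lidgoal(-106,90.3,22);print((Q.inv().apply(P2-P)/.04).round(2))
```

```text
bar y -110..-70 z105 (13..21) -20 [219 219 218 218 218 219 219 220 220 221 221 220 199 173 175 175 165 147
 127 104  85 102 105  78  75  76  67  56  54  53  54  53  54  54  54  54
  53  53  53  54  54]
bar y -110..-70 z105 (13..21) 0 [219 219 218 218 218 218 217 217 216 216 217 217 194 171 174 174 164 148
 128 104  85 106 117  97  76  73  66  55  54  54  54  54  54  54  54  53
  54  53  54  53  53]
bar y -110..-70 z105 (13..21) 20 [220 219 218 218 219 219 220 220 220 220 220 220 200 174 174 173 163 147
 129 105  83 100 118 113  85  74  68  57  53  54  56  62  67  66  60  55
  54  54  53  53  53]
wall x -85..-45 (20,26) -80 [218 219 217 215 215 214 215 215 217 217 218 219 221 221 222 222 222 220
 161 103 131 135 135 135 133 107  61  53  54  53  54  52  54  53  54  53
  53  53  52  54  54]
wall x -85..-45 (20,26) -70 [196 197 198 197 198 198 198 215 218 217 217 217 218 220 220 221 221 169
  84 102 134 136 136 135 135 107  61  53  54  53  53  53  54  53  58  60
  61  60  59  58  56]
wall y -110..-70 (15,21) -58 [219 219 220 220 220 220 221 220 220 220 220 220 220 221 213 154 131 131
 133 133 116  74  53  53  52  53  52  52  52  53  53  53  53  53  53  53
  53  53  53  53  53]
wall y -110..-70 (15,21) -50 [219 219 219 218 218 217 217 217 217 217 218 217 217 217 202 162 142 139
 140 140 126  76  53  53  54  53  52  52  54  53  53  54  54  53  53  53
  57  61  63  65  60]
posts x -60..-20 z112 y-93 (16..26) [220 220 220 219 219 218 217 217 217 217 217 217 218 213 140 110 168 181
 182 181 180 182 179 174 163 141 170 175 175 176 175 175 174 175 175 174
 175 175 174 175 174]
tip [  0.8 -51.6 114.3] front [  1.1 125.6 183. ] rot [-0.14 -0.15 21.94]
[ 0.02 -0.77  0.02] [-0.01  0.03 -0.01]
[ 0.   -0.71  0.03]
```

carry_out([
  [[0.05,-0.15,0.02,-0.01,0.03,0],[0,-0.15,0,0,0,0],[0,-0.15,0,0,0,0],[0,-0.15,0,0,0,0],[0,-0.15,0,0,0,0],[0,-0.1,0,0,0,0],[0,-0.1,0,0,0,0],[0,-0.1,0,0,0,0],[0,0,0,0,0,0],[0,0,0,0,0,0]],
])

```text
clock: 11.57
position: [0.5275, -0.1418, 0.1474]
ee_rot: [0.021, 0.981, 0.191, 0.012]
ft_force: [0.2, -0.2, -2.9]
grip_width: 0.148
grasp_force: 79.3
```

Run:
```python
from h import *
o=get_obs();print(*lidnow(),o["ft_force"].round(1));P2,Q=lidgoal(-106,90.3,22,-.6);print(*plan(P2,Q))
```

```text
tip [ -1.8 -90.   96.7] front [ -1.5  87.1 165.7] rot [-0.07  0.09 22.05] [ 0.2 -0.2 -2.9]
[-0.03 -0.43  0.  ] [ 0.01 -0.01 -0.02]
```

carry_out([
  [[-0.03,-0.08,0,0,0,0],[0,-0.08,0,0,0,0],[0,-0.08,0,0,0,0],[0,-0.08,0,0,0,0],[0,-0.08,0,0,0,0],[0,0,0,0,0,0],[0,0,0,0,0,0]],
])

```text
clock: 12.15
position: [0.528, -0.1569, 0.1414]
ee_rot: [0.021, 0.981, 0.191, 0.012]
ft_force: [0.6, 0.0, -4.8]
grip_width: 0.152
grasp_force: 79.3
```

Run:
```python
from h import *
o=get_obs();print(*lidnow(),o["ft_force"].round(1));P2,Q=lidgoal(-106,90.3,22,-.6);print(*plan(P2,Q))
```

```text
tip [  -0.7 -105.    90.7] front [ -0.4  72.1 159.7] rot [-0.09  0.1  22.05] [ 0.6  0.  -4.8]
[ 0.   -0.03  0.  ] [ 0.01 -0.01 -0.02]
```

Run:
```python
from h import *
def goal(th,y):
    a=np.radians(th);s,c=np.sin(a),np.cos(a);m=5*s+7.5*c-2
    k=(-89-m*s-y)/c;return lidgoal(y,90+m*c-k*s,th,-.6),90+m*c-k*s
o=get_obs();p0,r0=o["position"],R.from_quat(o["ee_rot"])
for th,y in((19,-106),(16,-106),(13,-106.5),(10,-107),(7,-107),(4,-107.5)):
    (P,Q),z=goal(th,y);print(th,round(z,1),(r0.inv().apply(P-p0)/.04).round(3),(np.degrees((r0.inv()*Q).as_rotvec())/6).round(2));p0,r0=P,Q
P,Q=lidgoal(-107.5,93,1.4,-.6);print(1.4,(r0.inv().apply(P-p0)/.04).round(3),(np.degrees((r0.inv()*Q).as_rotvec())/6).round(2))
```

```text
19 91.3 [ 0.004 -0.006  0.117] [ 0.51 -0.01 -0.03]
16 92.0 [0.002 0.018 0.121] [ 0.5  -0.   -0.01]
13 92.6 [0.002 0.004 0.121] [ 0.5  -0.   -0.01]
10 93.2 [0.002 0.004 0.12 ] [ 0.5  -0.   -0.01]
7 93.9 [0.002 0.015 0.121] [ 0.5  -0.   -0.01]
4 94.6 [0.002 0.002 0.12 ] [ 0.5  -0.   -0.01]
1.4 [0.003 0.008 0.158] [ 0.43 -0.   -0.01]
```

carry_out([
  [[0,0,0.06,0.25,0,-0.03],[0,0,0.06,0.25,0,0],[0,0.01,0.06,0.25,0,0],[0,0.01,0.06,0.25,0,0],[0,0,0.06,0.25,0,0],[0,0,0.06,0.25,0,-0.02],[0,0,0.06,0.25,0,0],[0,0,0.06,0.25,0,0],[0,0,0,0,0,0],[0,0,0,0,0,0]],
])

```text
clock: 12.98
position: [0.5286, -0.1499, 0.1234]
ee_rot: [0.019, 0.996, 0.087, 0.01]
ft_force: [-1.5, -0.8, -2.4]
grip_width: 0.15
grasp_force: 79.2
```

Run:
```python
from h import *
o=get_obs();print(*lidnow(),o["ft_force"].round(1))
p0,r0=o["position"],R.from_quat(o["ee_rot"])
for g in((-107,93.9,7),(-107.5,94.6,4),(-107.5,93,1.4)):
    P,Q=lidgoal(*g,-.6);print(g,(r0.inv().apply(P-p0)/.04).round(3),(np.degrees((r0.inv()*Q).as_rotvec())/6).round(2));p0,r0=P,Q
```

```text
tip [-1.000e-01 -1.065e+02  9.320e+01] front [ -0.3  81.  123.8] rot [ 0.07  0.07 10.02] [-1.5 -0.8 -2.4]
(-107, 93.9, 7) [0.012 0.003 0.119] [ 0.5  -0.01  0.  ]
(-107.5, 94.6, 4) [0.002 0.002 0.119] [ 0.5  -0.   -0.01]
(-107.5, 93, 1.4) [0.003 0.008 0.16 ] [ 0.43 -0.   -0.01]
```

carry_out([
  [[0.01,0,0.06,0.25,0,0],[0,0,0.06,0.25,0,0],[0,0,0.06,0.25,0,0],[0,0,0.06,0.25,0,0],[0,0,0.05,0.15,0,0],[0,0,0.05,0.15,0,0],[0,0,0.05,0.13,0,0],[0,0,0,0,0,0],[0,0,0,0,0,0]],
])

```text
clock: 13.73
position: [0.5285, -0.1486, 0.1078]
ee_rot: [0.02, 1.0, 0.012, 0.009]
ft_force: [-0.3, 0.0, -2.6]
grip_width: 0.146
grasp_force: 79.2
```

Run:
```python
from h import *
o=get_obs();print(*lidnow(),o["ft_force"].round(1),o["torque"].round(2))
```

```text
tip [  -0.6 -108.6   93.1] front [-0.2 81.4 95.4] rot [-0.12  0.09  1.46] [-0.3  0.  -2.6] [-0.03  0.07  0.01]
```

carry_out([
  [[0,0,0.03,0,0,0],[0,0,0,0,0,0],[0,0,0,0,0,0]],
])

```text
clock: 13.98
position: [0.5285, -0.1491, 0.1066]
ee_rot: [0.02, 1.0, 0.012, 0.009]
ft_force: [0.2, 0.7, -4.1]
grip_width: 0.146
grasp_force: 79.2
```

carry_out([
  [[0,0,0,0,0,0],[0,0,0,0,0,0],[0,0,0,0,0,0],[0,0,0,0,0,0],[0,0,0,0,0,0],[0,0,0,0,0,0],[0,0,0,0,0,0],[0,0,0,0,0,0],[0,0,-0.3,0,0,0],[0,0,-0.6,0,0,0],[0,0,-0.9,0,0,0],[0,0,-0.9,0,0,0],[0,0,-0.9,0,0,0],[0,0,-0.9,0,0,0],[0,0,-0.9,0,0,0],[0,0,-0.3,0,0,0],[0,0,0,0,0,0],[0,0,0,0,0,0]],
], hand=-1)

```text
clock: 15.48
position: [0.5246, -0.154, 0.3352]
ee_rot: [0.02, 1.0, 0.012, 0.009]
ft_force: [0.4, 0.4, -0.0]
grip_width: 1.0
grasp_force: 0.0
```

Run:
```python
from h import *
o=get_obs();print(o["clock"],o["position"].round(4),o["grip_width"],o["ft_force"].round(1))
p=camera_params("wrist");im=camera("wrist")[:,:,::-1].copy();cv2.imwrite("pics/w5.png",im);np.save("w5.npy",[p],allow_pickle=True)
im2=camera("side")[:,:,::-1].copy();cv2.imwrite("pics/s5.png",im2)
cen=CT+CR.apply([-.0006,0,0])
E=lambda a,b:[(float(i),float(j)) for i,j in edges("wrist",im,p,CR,cen,a,b)]
T=.097
for y in(-.07,-.04,.04,.06):print("lid x- edge (20)",y,E((-.085,y,T),(-.045,y,T)),"x+ (20)",E((.045,y,T),(.085,y,T)))
for x in(-.05,.05):print("lid y- edge -105..-65 (home 16)",x,E((x,-.105,.096),(x,-.065,.096)))
for x in(-.05,-.03,.03,.05):print("lid +y edge 60..100 (21)",x,E((x,.06,.099),(x,.10,.099)))
for x in(-.02,0,.02):print("tongue/bar -125..-75",x,E((x,-.125,.097),(x,-.075,.097)))
# clamp bar
g=cv2.cvtColor(im,cv2.COLOR_BGR2GRAY)
for a in(2.0,2.1,2.2,2.3,2.4,2.5,2.6):
    q=np.array([0,.1-.078*np.cos(a)+.004*np.sin(a),.106+.078*np.sin(a)+.004*np.cos(a)]);print(a,q.round(3),[prj(n,CR.apply(q+[dx,0,0])+cen,pp).round(1).tolist() for n,pp in(("wrist",p),("top",None),("side",None)) for dx in(-.04,.04)])
```

```text
15.4833 [ 0.5246 -0.154   0.3352] 1.0001337858842427 [ 0.4  0.4 -0. ]
lid x- edge (20) -0.07 [(17.3, -15.0), (20.8, 9.2)] x+ (20) [(19.8, 11.8)]
lid x- edge (20) -0.04 [(17.8, -17.2), (20.8, 7.6)] x+ (20) [(20.3, 11.2)]
lid x- edge (20) 0.04 [(17.8, -18.4), (20.8, 9.8)] x+ (20) [(20.3, 14.6)]
lid x- edge (20) 0.06 [(17.3, -16.8), (21.3, 6.6)] x+ (20) [(20.3, 15.2)]
lid y- edge -105..-65 (home 16) -0.05 [(11.2, -12.2), (18.2, 3.4)]
lid y- edge -105..-65 (home 16) 0.05 [(11.7, -9.2)]
lid +y edge 60..100 (21) -0.05 [(22.3, -5.8), (25.8, 6.6), (31.3, -6.2)]
lid +y edge 60..100 (21) -0.03 [(20.3, -3.2), (22.8, -4.4), (25.3, 5.8), (25.8, 5.8), (35.3, 5.4)]
lid +y edge 60..100 (21) 0.03 [(2.3, -6.0), (22.8, -3.4), (25.8, 3.0), (31.3, 6.6)]
lid +y edge 60..100 (21) 0.05 [(22.8, -3.8), (25.8, 3.0), (30.8, 7.0), (31.3, 7.0)]
tongue/bar -125..-75 -0.02 [(17.2, -12.2), (26.6, 4.8), (32.8, -12.4), (37.2, 12.2)]
tongue/bar -125..-75 0 [(17.2, -12.4), (26.6, 6.4), (32.8, -12.4), (37.8, 11.2)]
tongue/bar -125..-75 0.02 [(17.2, -12.2), (27.2, 6.8), (32.2, -12.2), (39.1, 8.2)]
2.0 [0.    0.136 0.175] [[384.8, 139.7], [377.7, 208.5], [279.6, 221.8], [280.3, 185.4], [297.2, 178.8], [268.2, 159.0]]
2.1 [0.    0.143 0.171] [[388.6, 139.5], [381.5, 207.1], [276.4, 221.7], [277.1, 185.5], [294.8, 181.8], [265.9, 162.0]]
2.2 [0.    0.149 0.167] [[391.6, 139.1], [384.6, 205.7], [273.4, 221.6], [274.1, 185.5], [292.6, 185.0], [263.8, 165.0]]
2.3 [0.    0.155 0.161] [[394.0, 138.7], [387.0, 204.1], [270.6, 221.5], [271.3, 185.7], [290.5, 188.2], [261.8, 168.2]]
2.4 [0.    0.16  0.156] [[395.6, 138.2], [388.7, 202.4], [268.0, 221.4], [268.8, 185.8], [288.6, 191.5], [260.0, 171.3]]
2.5 [0.    0.165 0.149] [[396.5, 137.7], [389.9, 200.7], [265.8, 221.3], [266.6, 186.0], [286.8, 194.7], [258.4, 174.5]]
2.6 [0.    0.169 0.143] [[396.9, 137.1], [390.3, 198.9], [263.9, 221.2], [264.6, 186.2], [285.3, 197.9], [257.0, 177.7]]
```

The lid measures home: x centred within 0.5 mm, +y edge at about 82.5, so the tip is near -107. The clamp is at about 2.15 rad. Next I shut the fingers and go behind the clamp bar.

```bash
cat >> h.py <<'E'
CEN=CT+CR.apply([-.0006,0,0])
def tipgoal(y,z,x=0.): return CR.apply(np.array([x,y,z])/1000)+CEN,CR*FL
def tipnow():
    o=get_obs();return o["clock"],(CR.inv().apply(o["position"]-CEN)*1000).round(1),o["ft_force"].round(1)
E
python3 - <<'E'
from h import *
print(*tipnow());P,Q=tipgoal(190,335);print(*plan(P,Q));print(get_obs()["joint_pos"].round(2))
E
```

```text
15.5833 [ -5.8  -9.2 333.5] [-0.   0.4 -0.8]
[-0.13  4.98  0.09] [ 0.24  0.15 -0.03]
[ 0.94  0.2  -0.84  1.47  0.12  1.52  1.64]
```

carry_out([
  [[-0.13,0,0,0.24,0.15,-0.03],[0,0.7,0,0,0,0],[0,0.7,0,0,0,0],[0,0.7,0,0,0,0],[0,0.7,0,0,0,0],[0,0.7,0,0,0,0],[0,0.7,0,0,0,0],[0,0.8,0,0,0,0],[0,0,0.7,0,0,0],[0,0,0.7,0,0,0],[0,0,0.7,0,0,0],[0,0,0.7,0,0,0],[0,0,0.7,0,0,0],[0,0,0.6,0,0,0],[0,0,0,0,0,0],[0,0,0,0,0,0]],
], hand=1, force=40)

```text
clock: 16.92
position: [0.536, 0.0453, 0.1694]
ee_rot: [0.018, 1.0, -0.0, -0.001]
ft_force: [0.7, -0.2, 0.6]
grip_width: -0.003
grasp_force: 0.0
```

Run:
```python
from h import *
print(*tipnow());P,Q=tipgoal(172,165);print(*plan(P,Q))
```

```text
16.9167 [ -1.1 190.5 169.4] [ 0.7 -0.2  0.6]
[-0.03 -0.46  0.11] [-0.   -0.02  0.01]
```

carry_out([
  [[-0.03,-0.23,0.05,0,0,0],[0,-0.23,0.05,0,0,0],[0,-0.17,-0.08,0,0,0],[0,-0.17,-0.08,0,0,0],[0,-0.17,-0.08,0,0,0],[0,-0.21,-0.05,0,0,0],[0,-0.21,-0.05,0,0,0],[0,-0.21,-0.04,0,0,0],[0,0,0,0,0,0]],
])

```text
clock: 17.67
position: [0.5372, -0.016, 0.1862]
ee_rot: [0.017, 1.0, 0.001, 0.002]
ft_force: [-12.6, 9.8, 32.1]
grip_width: -0.002
grasp_force: 14.3
```

Run:
```python
from h import *
print(*tipnow());
n="side";im=camera(n)[:,:,::-1].copy();cv2.imwrite("pics/s6.png",im)
P,Q=tipgoal(77,165);print(*plan(P,Q))
```

```text
17.6667 [  2.3 129.2 186.2] [-12.6   9.8  32.1]
[ 0.06 -1.31  0.53] [0.02 0.05 0.02]
```

carry_out([
  [[0,0.1,-0.2,0,0,0],[0,0.2,-0.4,0,0,0],[0,0.5,-0.8,0,0,0],[0,0.8,-0.8,0,0,0],[0,0.8,-0.8,0,0,0],[0,0,0,0,0,0],[0,0,0,0,0,0]],
])

```text
clock: 18.3
position: [0.5398, 0.0741, 0.299]
ee_rot: [0.017, 1.0, -0.0, 0.003]
ft_force: [-0.5, -0.3, 0.3]
grip_width: 0.001
grasp_force: 0.0
```

Run:
```python
from h import *
print(*tipnow())
for n in("top","wrist","side"):
    p=camera_params(n);im=camera(n)[:,:,::-1].copy();cv2.imwrite(f"pics/{n}7.png",im)
    for a in np.arange(.9,2.65,.1):
        y=.1-.078*np.cos(a)+.004*np.sin(a);z=.106+.078*np.sin(a)+.004*np.cos(a)
        # bright bar line score: mean gray along bar (off-arm) and contrast with lines either side
        s=[prof(im,n,p,CR,CEN,(x0,y,z),(x1,y,z),15) for x0,x1 in((-.036,-.018),(.018,.036))]
        print(n,round(a,1),[int(v.mean()) for v in s],[int(v.std()) for v in s],end=" | ")
    print()
```

```text
18.3 [  1.6 219.4 299. ] [-0.5 -0.3  0.3]
top 0.9 [126, 102] [14, 0] | top 1.0 [144, 102] [1, 0] | top 1.1 [146, 102] [0, 0] | top 1.2 [129, 107] [18, 7] | top 1.3 [88, 135] [22, 8] | top 1.4 [143, 143] [3, 0] | top 1.5 [144, 134] [0, 12] | top 1.6 [124, 84] [18, 24] | top 1.7 [108, 140] [14, 4] | top 1.8 [131, 142] [0, 0] | top 1.9 [132, 120] [6, 19] | top 2.0 [124, 54] [22, 12] | top 2.1 [115, 99] [29, 24] | top 2.2 [105, 129] [31, 2] | top 2.3 [97, 130] [28, 2] | top 2.4 [90, 131] [26, 2] | top 2.5 [90, 132] [19, 2] | top 2.6 [87, 133] [18, 2] | 
wrist 0.9 [130, 134] [5, 10] | wrist 1.0 [145, 147] [0, 20] | wrist 1.1 [145, 153] [0, 28] | wrist 1.2 [147, 157] [0, 32] | wrist 1.3 [147, 159] [0, 32] | wrist 1.4 [147, 161] [0, 33] | wrist 1.5 [147, 162] [1, 35] | wrist 1.6 [147, 160] [0, 33] | wrist 1.7 [182, 181] [0, 0] | wrist 1.8 [142, 133] [1, 1] | wrist 1.9 [105, 152] [45, 78] | wrist 2.0 [56, 198] [2, 42] | wrist 2.1 [99, 198] [2, 32] | wrist 2.2 [126, 193] [8, 34] | wrist 2.3 [169, 212] [25, 10] | wrist 2.4 [154, 220] [26, 1] | wrist 2.5 [197, 220] [8, 0] | wrist 2.6 [217, 220] [4, 1] | 
side 0.9 [48, 128] [1, 18] | side 1.0 [46, 136] [2, 8] | side 1.1 [38, 139] [2, 2] | side 1.2 [42, 140] [1, 1] | side 1.3 [62, 140] [3, 1] | side 1.4 [77, 141] [0, 1] | side 1.5 [77, 140] [0, 1] | side 1.6 [77, 137] [0, 1] | side 1.7 [96, 103] [6, 0] | side 1.8 [71, 67] [2, 1] | side 1.9 [50, 120] [11, 5] | side 2.0 [43, 133] [9, 9] | side 2.1 [38, 133] [2, 8] | side 2.2 [29, 131] [6, 13] | side 2.3 [36, 139] [3, 1] | side 2.4 [33, 140] [3, 1] | side 2.5 [27, 139] [2, 1] | side 2.6 [27, 138] [1, 0] |
```

All three views put the clamp at about 1.73 rad, so it moved, but the tip rode up onto the bar. I'll go lower behind it.

carry_out([
  [[0.04,-0.6,0.3,0,0,0],[0,-0.6,0.6,0,0,0],[0,-0.4,0.6,0,0,0],[0,0,0.6,0,0,0],[0,0,0.6,0,0,0],[0,0,0.5,0,0,0],[0,0,0,0,0,0],[0,0,0,0,0,0]],
])

```text
clock: 19.12
position: [0.5346, 0.0072, 0.1678]
ee_rot: [0.019, 1.0, -0.0, -0.001]
ft_force: [0.9, -0.3, 0.3]
grip_width: 0.0
grasp_force: 0.0
```

carry_out([
  [[0,-0.18,0,0,0,0],[0,-0.18,0,0,0,0],[0,-0.18,0,0,0,0],[0,-0.18,0,0,0,0],[0,-0.18,0,0,0,0],[0,-0.18,0,0,0,0],[0,0,0,0,0,0]],
])

```text
clock: 19.7
position: [0.5347, -0.0365, 0.17]
ee_rot: [0.019, 1.0, -0.001, 0.002]
ft_force: [0.7, -0.4, -0.2]
grip_width: -0.0
grasp_force: 0.1
```

```bash
cat >> h.py <<'E'
def clampscore():
    S=[]
    for n in("top","side"):
        p=camera_params(n);im=camera(n)[:,:,::-1].copy();o=[]
        for a in np.arange(-.1,2.0,.1):
            y=.1-.078*np.cos(a)+.004*np.sin(a);z=.106+.078*np.sin(a)+.004*np.cos(a)
            o.append([prof(im,n,p,CR,CEN,(x0,y,z),(x1,y,z),15) for x0,x1 in((-.036,-.018),(.018,.036))])
        print(n,*[f"{a:.1f}:{int(s[0].mean())}/{int(s[0].std())},{int(s[1].mean())}/{int(s[1].std())}" for a,s in zip(np.arange(-.1,2.0,.1),o)])
E
python3 - <<'E'
from h import *
print(*tipnow());clampscore()
E
```

```text
19.7 [  0.6 108.7 170. ] [ 0.7 -0.4 -0.2]
top -0.1:113/19,149/4 0.0:114/18,148/4 0.1:115/18,148/4 0.2:115/18,148/4 0.3:115/18,147/4 0.4:115/19,147/4 0.5:113/20,146/4 0.6:112/20,145/4 0.7:114/19,145/4 0.8:110/20,143/4 0.9:124/6,142/3 1.0:135/0,141/3 1.1:131/6,112/16 1.2:85/17,128/9 1.3:135/1,135/1 1.4:123/13,84/12 1.5:56/2,133/2 1.6:31/5,121/11 1.7:23/0,63/3 1.8:38/5,25/3 1.9:37/3,24/1
side -0.1:78/1,68/0 0.0:66/1,84/2 0.1:43/1,68/3 0.2:38/1,34/9 0.3:43/2,27/20 0.4:49/1,31/20 0.5:45/1,32/18 0.6:38/1,32/17 0.7:37/1,28/20 0.8:42/1,19/18 0.9:48/2,11/7 1.0:45/3,8/3 1.1:42/1,8/2 1.2:65/6,7/2 1.3:84/4,9/1 1.4:66/1,9/3 1.5:55/5,9/3 1.6:63/14,9/2 1.7:56/14,103/1 1.8:48/9,140/2 1.9:45/3,137/5
```

carry_out([
  [[0,-0.18,0.03,0,0,0],[0,-0.18,0.04,0,0,0],[0,-0.18,0.05,0,0,0],[0,-0.18,0.05,0,0,0],[0,-0.15,0.05,0,0,0],[0,0,0,0,0,0]],
])

```text
clock: 20.3
position: [0.5319, -0.0707, 0.1585]
ee_rot: [0.019, 1.0, 0.0, -0.0]
ft_force: [0.3, 3.0, -1.0]
grip_width: 0.001
grasp_force: 1.3
```

Run:
```python
from h import *
print(*tipnow());clampscore()
```

```text
20.3 [ -0.9  74.4 158.5] [ 0.3  3.  -1. ]
top -0.1:57/1,129/7 0.0:50/0,135/1 0.1:48/0,136/0 0.2:48/0,136/0 0.3:48/0,136/0 0.4:54/1,133/3 0.5:62/0,123/11 0.6:53/3,90/21 0.7:30/2,60/3 0.8:23/0,62/9 0.9:24/0,33/3 1.0:23/0,24/0 1.1:43/9,23/0 1.2:55/10,24/1 1.3:62/26,32/9 1.4:70/30,46/14 1.5:58/2,60/6 1.6:89/24,57/14 1.7:60/26,40/10 1.8:43/12,82/4 1.9:44/15,102/1
side -0.1:76/0,38/11 0.0:65/1,37/8 0.1:43/2,33/11 0.2:38/2,27/13 0.3:46/2,19/12 0.4:52/8,14/7 0.5:57/15,9/5 0.6:65/17,7/2 0.7:72/12,7/2 0.8:76/7,8/3 0.9:73/1,12/3 1.0:62/0,11/1 1.1:47/1,7/2 1.2:42/2,9/3 1.3:50/6,53/4 1.4:55/12,130/2 1.5:53/13,140/0 1.6:54/5,139/1 1.7:54/4,138/1 1.8:55/2,139/2 1.9:55/2,137/4
```

carry_out([
  [[0,0.2,-0.3,0,0,0],[-0.02,0,-0.6,0,0,0],[0,-0.2,-0.2,0,0,0],[0,-0.3,0,0,0,0],[0,-0.14,0.1,0,0,0],[0,-0.05,0.3,0,0,0],[0,-0.15,0.2,0,0,0],[0,-0.15,0.2,0,0,0],[0,-0.1,0.18,0,0,0],[0,-0.08,0.17,0,0,0],[0,-0.06,0.18,0,0,0],[0,-0.06,0.18,0,0,0],[0,0,0,0,0,0]],
])

```text
clock: 21.48
position: [0.5312, -0.1157, 0.1416]
ee_rot: [0.019, 1.0, -0.001, 0.0]
ft_force: [-0.1, 0.1, -0.3]
grip_width: 0.002
grasp_force: 0.1
```

Run:
```python
from h import *
print(*tipnow());clampscore()
```

```text
21.4833 [  0.   29.4 141.6] [-0.1  0.1 -0.3]
top -0.1:85/39,26/14 0.0:75/41,30/10 0.1:70/42,34/9 0.2:68/42,35/9 0.3:72/43,35/15 0.4:80/40,36/25 0.5:84/31,38/31 0.6:79/9,40/23 0.7:63/8,50/9 0.8:60/15,58/6 0.9:65/18,64/2 1.0:85/10,66/0 1.1:103/0,65/0 1.2:103/0,65/0 1.3:103/0,66/0 1.4:103/0,66/0 1.5:62/0,60/2 1.6:59/6,55/15 1.7:47/13,42/10 1.8:43/12,84/3 1.9:44/15,103/0
side -0.1:66/0,61/5 0.0:55/0,56/3 0.1:44/1,43/1 0.2:58/3,47/5 0.3:74/2,55/8 0.4:81/1,69/12 0.5:81/1,82/21 0.6:77/2,96/27 0.7:73/7,111/24 0.8:70/13,122/18 0.9:64/17,130/13 1.0:53/21,135/8 1.1:43/13,138/3 1.2:44/2,139/1 1.3:55/3,138/1 1.4:58/3,139/1 1.5:59/6,139/1 1.6:58/7,139/0 1.7:59/6,137/1 1.8:59/8,137/2 1.9:59/7,134/5
```

carry_out([
  [[0,0,0.15,0,0,0],[0,0,0.15,0,0,0],[0,0,0.15,0,0,0],[0,0,0.1,0,0,0],[0,0,0.05,0,0,0],[0,0,0,0,0,0]],
])

```text
clock: 22.08
position: [0.5318, -0.1128, 0.119]
ee_rot: [0.018, 1.0, -0.0, 0.0]
ft_force: [1.0, 0.3, 1.2]
grip_width: -0.0
grasp_force: 0.7
```

Run:
```python
from h import *
print(*tipnow())
```

```text
22.0833 [  0.5  32.4 119. ] [1.  0.3 1.2]
```

carry_out([
  [[0,-0.03,0.03,0,0,0],[0,-0.03,0.03,0,0,0],[0,0,0.03,0,0,0],[0,0,0.02,0,0,0],[0,0,0,0,0,0],[0,0,0,0,0,0]],
])

```text
clock: 22.58
position: [0.532, -0.1138, 0.1159]
ee_rot: [0.017, 1.0, 0.0, 0.001]
ft_force: [-3.4, 5.7, 12.1]
grip_width: 0.0
grasp_force: 6.9
```

Run:
```python
from h import *
print(*tipnow())
```

```text
22.5833 [  0.8  31.4 115.9] [-3.4  5.7 12.1]
```

carry_out([
  [[0,0,0.03,0,0,0],[0,0,0.02,0,0,0],[0,0,0,0,0,0],[0,0,0,0,0,0]],
])

```text
clock: 22.92
position: [0.5322, -0.1139, 0.115]
ee_rot: [0.017, 1.0, -0.0, 0.001]
ft_force: [-8.6, 6.7, 23.9]
grip_width: -0.001
grasp_force: 11.9
```

Run:
```python
from h import *
print(*tipnow())
```

```text
22.9167 [  1.   31.2 115. ] [-8.6  6.7 23.9]
```

Force rises steeply, so the clamp is at its stop. I'll retreat and check.

carry_out([
  [[0,0,-0.1,0,0,0],[0,0,-0.3,0,0,0],[0,0,-0.7,0,0,0],[0,0,-0.9,0,0,0],[0,0,-0.9,0,0,0],[0,0,-0.9,0,0,0],[0,0,-0.9,0,0,0],[0.9,0,-0.9,0,0,0],[0.9,0,0,0,0,0],[0,0,0,0,0,0],[0,0,0,0,0,0],[0,0,0,0,0,0]],
])

```text
clock: 23.92
position: [0.466, -0.1136, 0.3307]
ee_rot: [0.019, 1.0, -0.001, 0.001]
ft_force: [-0.7, -0.8, 0.2]
grip_width: 0.002
grasp_force: 0.0
```

Run:
```python
from h import *
print(*tipnow())
p=camera_params("wrist");im=camera("wrist")[:,:,::-1].copy();cv2.imwrite("pics/w8.png",im)
E=lambda a,b:[(float(i),float(j)) for i,j in edges("wrist",im,p,CR,CEN,a,b)]
for x in(-.03,.03):
    print("bar y profile 0..44 @z110 (14..30)",E((x,0,.110),(x,.044,.110)),prof(im,"wrist",p,CR,CEN,(x,0,.11),(x,.044,.11),23))
print("bar ends (20)",E((-.06,.022,.118),(-.02,.022,.118)),E((.02,.022,.118),(.06,.022,.118)))
T=.096
for y in(-.06,.05):print("lid x- (20)",y,E((-.085,y,T),(-.045,y,T)),"x+ (20)",E((.045,y,T),(.085,y,T)))
for x in(-.055,-.03,.03,.055):print("lid +y 60..100",x,E((x,.06,.096),(x,.10,.096)))
clampscore()
```

```text
23.9167 [-65.3  29.1 330.7] [-0.7 -0.8  0.2]
bar y profile 0..44 @z110 (14..30) [(3.6, 8.0), (14.6, 8.8), (28.3, -10.2), (33.8, 8.6)] [ 49  37  66  86  93  94  96 117 150 169 178 180 171 155 125  87  91 121
 141 142 141 141 141]
bar y profile 0..44 @z110 (14..30) [(9.6, 7.4), (24.5, -9.0), (32.7, 8.8)] [30 30 32 36 44 71 89 91 90 91 91 89 70 34 27 27 40 73 90 91 91 91 91]
bar ends (20) [(10.7, -2.6), (15.2, -6.0), (19.2, 14.4)] [(37.7, 3.6)]
lid x- (20) -0.06 [(6.3, -18.0), (19.3, 11.6)] x+ (20) [(18.8, 10.6), (37.8, -20.2)]
lid x- (20) 0.05 [(6.3, -22.8), (19.8, 9.0)] x+ (20) [(24.8, -5.6)]
lid +y 60..100 -0.055 [(19.8, -3.0), (23.8, -3.4), (26.3, 5.0), (31.8, -11.8), (37.8, 3.0)]
lid +y 60..100 -0.03 [(21.3, -2.8), (24.3, -2.4), (31.3, -3.2), (37.8, 3.0)]
lid +y 60..100 0.03 [(20.3, -2.2), (24.3, -4.0), (26.8, 5.4), (33.3, 6.8), (37.8, -6.4)]
lid +y 60..100 0.055 [(10.8, 13.8), (11.3, 13.8), (19.8, -3.4), (24.3, -4.8), (26.8, 4.6), (31.3, 11.8)]
top -0.1:139/0,135/0 0.0:145/0,144/0 0.1:144/1,142/0 0.2:143/1,141/0 0.3:146/1,143/1 0.4:141/0,138/1 0.5:128/0,122/2 0.6:99/0,91/2 0.7:62/5,59/3 0.8:70/9,81/5 0.9:119/1,115/1 1.0:120/1,116/0 1.1:119/0,116/0 1.2:110/14,116/0 1.3:102/21,117/0 1.4:98/22,117/0 1.5:65/4,93/7 1.6:69/12,88/29 1.7:49/15,44/12 1.8:45/12,87/3 1.9:46/16,106/0
side -0.1:52/1,51/1 0.0:84/3,80/0 0.1:90/2,85/1 0.2:63/1,56/7 0.3:48/1,34/24 0.4:37/1,43/30 0.5:26/1,62/36 0.6:17/2,83/38 0.7:16/2,104/30 0.8:23/3,118/21 0.9:35/3,127/11 1.0:48/2,132/5 1.1:57/2,134/2 1.2:88/1,134/1 1.3:83/1,133/0 1.4:57/8,134/1 1.5:59/25,134/0 1.6:72/16,134/0 1.7:81/9,133/0 1.8:83/10,133/0 1.9:85/10,132/1
```

Run:
```python
from h import *
for n in("side","top"):
    p=camera_params(n);im=camera(n)[:,:,::-1].copy()
    for nm,y,zc,xs in(("clamp",.022,.110,(-.033,.033)),("keeper",-.093,.105,(-.025,.025))):
        for d,lab in(((0,0,1),"z"),((0,1,0),"y")):
            out=0
            for x in np.linspace(xs[0],xs[1],15):
                if nm=="clamp" and abs(x)<.016:continue
                c=np.array([x,y,zc]);dd=np.array(d)*.02
                out=out+prof(im,n,p,CR,CEN,c-dd,c+dd,21)
            print(n,nm,lab,"-20..20 step2",(out/out.max()*100).astype(int))
```

```text
side clamp z -20..20 step2 [ 51  49  46  45  47  51  57  64  73  82  90  96 100  99  92  82  68  55
  45  39  33]
side clamp y -20..20 step2 [ 25  33  39  44  55  71  85  95 100  96  90  81  71  59  50  44  40  40
  40  41  46]
side keeper z -20..20 step2 [ 51  47  42  38  36  37  39  42  47  54  64  73  82  90  94  97  99  99
 100 100  99]
side keeper y -20..20 step2 [100 100 100  99  99  97  94  90  82  73  64  54  47  43  41  39  38  40
  44  49  52]
top clamp z -20..20 step2 [ 80  83  85  87  90  92  94  95  96  98  99 100  98  97  95  94  92  90
  87  84  82]
top clamp y -20..20 step2 [  8  13  24  33  38  43  50  69  86  95 100  93  83  69  53  41  39  44
  58  74  80]
top keeper z -20..20 step2 [ 45  47  55  63  71  79  86  94 100  99  98  98  94  88  83  81  83  85
  87  91  95]
top keeper y -20..20 step2 [ 97  98  99 100  99  92  75  67  62  68  75  73  57  39  34  43  57  66
  67  67  67]
```

The bar's upper silhouette in the side view is at +12.2 mm, which is where an 8 mm radius bar at angle 0 should be. The clamp is down, the lid is centred, and the hand is clear. Handing in.

```bash
python3 -c "
from workcell import *
print(hand_in())"
```

```text
the job is handed in; nothing more can be done
None
```

The job is handed in at about 24 s on the robot's clock: by my measurements the lid is home under the keeper bar, the clamp is fully down, and the hand is clear; I had no verdict back.

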